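# Fit the tube mixer's rotors and test it

## Task

Get the tube mixer ready: take the orange dust caps off all four spindles and lay them in the white tray, then set every coloured rotor that is on the worktop on the drive head of its own colour, turned so that the flat in its bore meets the flat of the spindle, level and fully home on the shoulder. When all that is done, press the red test button fully down and let it come up again. Leave the white bottle standing.

Things in the scene. Friction and masses are not known exactly. Their poses are not given: they have to be found in the camera images.
- rotor_blue_mid (a point): blue rotor (may be absent): disc 84 mm across, 12 thick, with a hub 52 across on top, 42 high in all, 0.22 kg. Through it a D-shaped bore, radius 17.5, flat 11.5 from the axis. Grip the hub by its two parallel flats, 43 apart, 29 long, 30 high, that face the rotor's own +y and -y. Point: on the axis, 21 above the underside. z up; x (and the white line) points to the side of the bore's flat.
- rotor_green_mid (a point): green rotor (may be absent): disc 84 mm across, 12 thick, with a hub 52 across on top, 42 high in all, 0.22 kg. Through it a D-shaped bore, radius 17.5, flat 11.5 from the axis. Grip the hub by its two parallel flats, 43 apart, 29 long, 30 high, that face the rotor's own +y and -y. Point: on the axis, 21 above the underside. z up; x (and the white line) points to the side of the bore's flat.
- rotor_yellow_mid (a point): yellow rotor (may be absent): disc 84 mm across, 12 thick, with a hub 52 across on top, 42 high in all, 0.22 kg. Through it a D-shaped bore, radius 17.5, flat 11.5 from the axis. Grip the hub by its two parallel flats, 43 apart, 29 long, 30 high, that face the rotor's own +y and -y. Point: on the axis, 21 above the underside. z up; x (and the white line) points to the side of the bore's flat.
- rotor_red_mid (a point): red rotor (may be absent): disc 84 mm across, 12 thick, with a hub 52 across on top, 42 high in all, 0.22 kg. Through it a D-shaped bore, radius 17.5, flat 11.5 from the axis. Grip the hub by its two parallel flats, 43 apart, 29 long, 30 high, that face the rotor's own +y and -y. Point: on the axis, 21 above the underside. z up; x (and the white line) points to the side of the bore's flat.
- drive_blue_seat (a point): blue drive head on the mixer: blue disc 92 mm across; on it a dark shoulder 46 across and a fixed steel D-spindle, radius 16, flat 10 from the axis, 38 high, its top 8 tapered. Point: on the axis at the top of the shoulder, where the rotor's underside rests when home. z up; x (and the white line) points to the side of the flat. Flats must match within 6 degrees or the rotor stays perched.
- drive_green_seat (a point): green drive head on the mixer: green disc 92 mm across; on it a dark shoulder 46 across and a fixed steel D-spindle, radius 16, flat 10 from the axis, 38 high, its top 8 tapered. Point: on the axis at the top of the shoulder, where the rotor's underside rests when home. z up; x (and the white line) points to the side of the flat. Flats must match within 6 degrees or the rotor stays perched.
- drive_yellow_seat (a point): yellow drive head on the mixer: yellow disc 92 mm across; on it a dark shoulder 46 across and a fixed steel D-spindle, radius 16, flat 10 from the axis, 38 high, its top 8 tapered. Point: on the axis at the top of the shoulder, where the rotor's underside rests when home. z up; x (and the white line) points to the side of the flat. Flats must match within 6 degrees or the rotor stays perched.
- drive_red_seat (a point): red drive head on the mixer: red disc 92 mm across; on it a dark shoulder 46 across and a fixed steel D-spindle, radius 16, flat 10 from the axis, 38 high, its top 8 tapered. Point: on the axis at the top of the shoulder, where the rotor's underside rests when home. z up; x (and the white line) points to the side of the flat. Flats must match within 6 degrees or the rotor stays perched.
- cap_1_mid (a point): orange dust cap, a plain round cup upside down, 44 mm across and 46 mm high, 0.06 kg, loose over one of the spindles at the start with its rim on the shoulder (about 3 mm of play all round; lifts straight off, must rise 40 mm to come clear). Point: on its axis half-way up, 23 mm from either end. z up.
- cap_2_mid (a point): orange dust cap, a plain round cup upside down, 44 mm across and 46 mm high, 0.06 kg, loose over one of the spindles at the start with its rim on the shoulder (about 3 mm of play all round; lifts straight off, must rise 40 mm to come clear). Point: on its axis half-way up, 23 mm from either end. z up.
- cap_3_mid (a point): orange dust cap, a plain round cup upside down, 44 mm across and 46 mm high, 0.06 kg, loose over one of the spindles at the start with its rim on the shoulder (about 3 mm of play all round; lifts straight off, must rise 40 mm to come clear). Point: on its axis half-way up, 23 mm from either end. z up.
- cap_4_mid (a point): orange dust cap, a plain round cup upside down, 44 mm across and 46 mm high, 0.06 kg, loose over one of the spindles at the start with its rim on the shoulder (about 3 mm of play all round; lifts straight off, must rise 40 mm to come clear). Point: on its axis half-way up, 23 mm from either end. z up.
- tray_mid (a point): white instrument tray, fixed, 278 mm along its x and 218 mm along its y, rim 20 mm high, floor 2 to 5 mm above the worktop; flat floor area 230 x 170 mm. Point: centre of its underside, on the worktop.
- mixer_mid (a point): white tube mixer, fixed, 155 mm along its x, 455 mm along its y, deck 50 mm above the worktop. Point: centre of its underside. The four drive heads stand in a row along its y, 108 mm apart, in any order of colours; the button is at the front middle of the deck, 72 mm in front (-x) of the row.
- test_button (a joint): the red test button's travel: 0 up, 0.006 m fully down; a spring, 1.5 N at first and 5 N when fully down, pushes it up again.
- test_button_top (a point): centre of the top face of the red push button, 28 mm across, in a black housing 44 mm across; pressed straight down. It stands about 22 mm above the mixer's deck and moves with the button.
- saline_bottle_mid (a point): bystander: white bottle 45 mm across, 126 mm high, loose. Point: half-way up. It must stay standing.
Not all that is in view belongs to the job. Leave any purple look-alike of the part that bears cap_1_mid alone.

How it is judged:
On the way, in this order (a step that is already met when the one before it is completed fails the run):
1. all caps lie in the tray and every rotor present is fully home on the drive head of its colour (z of rotor_blue_mid in the frame of drive_blue_seat between 0.016 and 0.0245 m and horizontal distance between rotor_blue_mid and drive_blue_seat below 0.005 m and angle between each of rotor_blue_mid, rotor_green_mid, rotor_yellow_mid, rotor_red_mid's own z axis and vertical below 0.06 rad and angle between the x axis of rotor_blue_mid and the x axis of drive_blue_seat, either way round below 0.2 rad and z of rotor_green_mid in the frame of drive_green_seat between 0.016 and 0.0245 m and horizontal distance between rotor_green_mid and drive_green_seat below 0.005 m and angle between the x axis of rotor_green_mid and the x axis of drive_green_seat, either way round below 0.2 rad and z of rotor_yellow_mid in the frame of drive_yellow_seat between 0.016 and 0.0245 m and horizontal distance between rotor_yellow_mid and drive_yellow_seat below 0.005 m and angle between the x axis of rotor_yellow_mid and the x axis of drive_yellow_seat, either way round below 0.2 rad and z of rotor_red_mid in the frame of drive_red_seat between 0.016 and 0.0245 m and horizontal distance between rotor_red_mid and drive_red_seat below 0.005 m and angle between the x axis of rotor_red_mid and the x axis of drive_red_seat, either way round below 0.2 rad and x of cap_1_mid in the frame of tray_mid between -0.125 and 0.125 m and y of cap_1_mid in the frame of tray_mid between -0.095 and 0.095 m and height (world z) of cap_1_mid between 0.01 and 0.055 m and x of cap_2_mid in the frame of tray_mid between -0.125 and 0.125 m and y of cap_2_mid in the frame of tray_mid between -0.095 and 0.095 m and height (world z) of cap_2_mid between 0.01 and 0.055 m and x of cap_3_mid in the frame of tray_mid between -0.125 and 0.125 m and y of cap_3_mid in the frame of tray_mid between -0.095 and 0.095 m and height (world z) of cap_3_mid between 0.01 and 0.055 m and x of cap_4_mid in the frame of tray_mid between -0.125 and 0.125 m and y of cap_4_mid in the frame of tray_mid between -0.095 and 0.095 m and height (world z) of cap_4_mid between 0.01 and 0.055 m), for 0.2 s.
2. the test button is pressed fully down while the rotors are home (value of joint test_button above 0.005 m and z of rotor_blue_mid in the frame of drive_blue_seat between 0.016 and 0.0245 m and horizontal distance between rotor_blue_mid and drive_blue_seat below 0.005 m and angle between each of rotor_blue_mid, rotor_green_mid, rotor_yellow_mid, rotor_red_mid's own z axis and vertical below 0.06 rad and angle between the x axis of rotor_blue_mid and the x axis of drive_blue_seat, either way round below 0.2 rad and z of rotor_green_mid in the frame of drive_green_seat between 0.016 and 0.0245 m and horizontal distance between rotor_green_mid and drive_green_seat below 0.005 m and angle between the x axis of rotor_green_mid and the x axis of drive_green_seat, either way round below 0.2 rad and z of rotor_yellow_mid in the frame of drive_yellow_seat between 0.016 and 0.0245 m and horizontal distance between rotor_yellow_mid and drive_yellow_seat below 0.005 m and angle between the x axis of rotor_yellow_mid and the x axis of drive_yellow_seat, either way round below 0.2 rad and z of rotor_red_mid in the frame of drive_red_seat between 0.016 and 0.0245 m and horizontal distance between rotor_red_mid and drive_red_seat below 0.005 m and angle between the x axis of rotor_red_mid and the x axis of drive_red_seat, either way round below 0.2 rad), for 0.05 s.
3. the test button is up again (value of joint test_button below 0.001 m), for 0.2 s.
At the end, for the whole second after the job is handed in: Every rotor present is home on the drive head of its colour (within 3.5 mm of the shoulder, axis within 5 mm, tilt under 0.06 rad, flats matched within 0.2 rad), the four caps lie within the tray, and the button, pressed at least 5 of its 6 mm after that, is up again within 1 mm (all of step 1 and value of joint test_button below 0.001 m); the robot touches nothing.
It fails at once if the white bottle is knocked over (angle between saline_bottle_mid's own z axis and vertical above 0.6 rad).
Of rotor_blue, rotor_green, rotor_yellow, rotor_red only 3 to 4 are there at a start; the rules pass over those that are not, and their reading is None.
At some moment in a run one of rotor_blue, rotor_green, rotor_yellow, rotor_red may be knocked a few centimetres aside while the robot is not near it.
Once in a run the grip may slacken for a moment while it holds something.
It also fails if it takes over 210 s, if anything falls off the work surface, if the arm or the gripper's body presses on something with over 40 N, if the wrist force passes 120 N, or if a joint passes its speed limit or range.

## Robot

A 6-joint arm with a two-finger parallel gripper is mounted at the origin on a cart in front of the work surface, level with it; the furniture and walls round the work are solid. World frame = base frame: x ahead of the robot, y to its left, z up, the work surface at z = 0. Lengths are in m, angles in rad, forces in N, time in s.
With the tool pointing down it reaches from about 0.35 to 0.85 m from the base axis. Payload 8.1 kg.
Tool frame: the origin (TCP) lies at the very end of the fingers, on their centre line; the grasp point (between the pads) lies 19 mm behind it; z points along the fingers, y is the direction in which the jaws open and shut (so a half turn about z gives the same grasp; the last joint's range is limited). The gripper opens to 93 mm and grips with 3 to 60 N. Pads are 15 mm wide; open, the fingers measure 128 mm over their backs; the gripper's body (75 mm by 188 mm) begins 65 mm behind the grasp point.
Start: joints at [1.216, 0.13, 1.488, -0, 1.523, -0.085], TCP at [0.16, 0.578, 0.183] pointing down, gripper open.
Joint ranges: [-2.96, 2.96], [-0.89, 2.26], [0.02, 2.5], [-1.34, 4.48], [0, 2.73], [-2.66, 2.66]. Speed limits (rad/s): [2.39, 2.39, 2.79, 3.14, 3.14, 3.14].

## Interface

Orientations are given as a rotation vector (axis times angle).
In Python, from plant import robot gives the robot as it stands.
- The arm moves only by the shell command python3 -m pendant 'ROWS' [OPENING] [FORCE]. ROWS is JSON, a list of rows, each an object with "delta_pos": the shift along the tool's x, y, z in m, a list of three; "spin": the turn about the tool's z in rad. In form: [{"delta_pos": [dx, dy, dz], "spin": spin}, ...]. A call has 1 to 10 rows; each row is the pose to reach, as a shift and turn from the pose measured when the call began, along the tool's axes at that moment; what a row does not reach only later rows make up. A row lasts 1/10 s, in which the tool goes at most 50 mm and 8.59 degrees, less where a joint would pass 70% of its speed; a pose out of reach is approached as far as the arm can. A call with a gripper value outside its range is refused whole. OPENING is the closure, from -1 (fully open) to 1 (shut), set as the call begins (- or left out, the last holds). The fingers move at their own pace and stop on an object; FORCE is the grip in N (left out, the last holds). Time passes only in rows, so rows that repeat a pose let the fingers close. It gives the time, the measured TCP pose, the force and the opening at its end, in the units of the state.
- robot.read_state(): the state, without advancing time (a new reading comes with each control period).
- robot.read_camera(name): name is "side" or "top"; returns a dict with "color" (384x512x3 uint8, blue, green, red), "camera_matrix" (3x3 intrinsics, pixels), "R" (3x3) and "t" (3): a world point X has camera coordinates R X + t. Camera axes: x right, y down, z forward; pixel columns grow to the right and rows downward; lengths in m; the calibration is good to about 2 mm. A picture is of the moment at which its call begins. There is no depth.
- robot.close_job(): hands the job in, once; it reports no verdict.
Trained networks look in the newest picture that a camera, given by its name, has taken for a name from the list of things; names that differ only in an ending like _2 or _b are one class to them, and where a whole thing is asked for, a point or a joint stands for the part that bears it (a point fixed in the world has none). Each returns a list of dicts, best first, with "score" (0 to 1); they miss things now and then, are a little off and sometimes report something else, mostly with a low value. They report only what shows in the picture. A call takes as long as a camera call. They do not tell look-alikes from the thing itself.
- robot.outline_of(camera, label): "mask" (384x512 bool, what is visible of it).
- robot.mark_of(camera, label): "location" ([x, y, z] in m, in the coordinates of the camera as it stood for that picture, good to about 4 mm: a listed point, or the origin of a listed thing).
The state is a dict: "t": time; "q": joint angles; "dq": joint speeds; "joint_torque": joint torques, N m; "tool_pos": TCP position; "orientation": TCP orientation; "force": force on the tool from outside, world axes, zero at the start; "wrist_torque": the same for the moment, N m; "opening": finger opening in m.
Only numpy, scipy, OpenCV 4.12 (cv2) and the standard library are available. Lean on these libraries where they do the work, as an engineer would, in place of code of your own. Each camera call takes 0.05 s, during which the arm holds its last target.

## Working session

There is one attempt and no reset: what is moved stays moved. The work goes in short steps, Python scripts to look and compute and a shell command to move; the robot and the scene stay as the last step left them, time stands still between calls to the robot, and variables do not carry over. Pictures are saved under pics/ and viewed, and the job is handed in when it is done.

```bash
ls; mkdir -p pics; cat > h.py <<'E'
import numpy as np, cv2
from plant import robot
def cam(n,fn=None):
    c=robot.read_camera(n)
    if fn: cv2.imwrite('pics/'+fn,c['color'])
    return c
def world(c,p): return np.array(c['R']).T@(np.array(p)-np.array(c['t']))
def proj(c,X):
    p=np.array(c['camera_matrix'])@(np.array(c['R'])@np.array(X)+np.array(c['t']));return p[:2]/p[2]
def ray(c,uv,z):
    K=np.array(c['camera_matrix']);R=np.array(c['R']);t=np.array(c['t'])
    d=R.T@np.linalg.solve(K,[uv[0],uv[1],1.]);o=-R.T@t
    return o+d*(z-o[2])/d[2]
E
python3 - <<'E'
from h import *
for n in('top','side'):
    c=cam(n,n+'0.png')
    print(n,np.round(-np.array(c['R']).T@c['t'],3),np.round(c['R'],2).tolist(),np.array(c['camera_matrix'])[0,0])
    for l in ['rotor_blue_mid','rotor_green_mid','rotor_yellow_mid','rotor_red_mid','drive_blue_seat','drive_green_seat','drive_yellow_seat','drive_red_seat','cap_1_mid','tray_mid','mixer_mid','test_button_top','saline_bottle_mid']:
        for m in robot.mark_of(n,l): print(l,round(m['score'],2),np.round(world(c,m['location']),3),np.round(proj(c,world(c,m['location']))))
print(robot.read_state())
E
```

```text
pics
top [ 0.28  -0.032  1.409] [[-0.02, -1.0, -0.02], [-0.98, 0.03, -0.19], [0.19, 0.01, -0.98]] 388.26724960241313
rotor_green_mid 0.73 [ 0.435 -0.19   0.023] [304. 219.]
rotor_green_mid 0.73 [0.619 0.132 0.088] [212. 167.]
rotor_yellow_mid 0.7 [ 0.425 -0.069  0.02 ] [270. 223.]
rotor_red_mid 0.72 [0.426 0.044 0.022] [238. 223.]
drive_blue_seat 0.67 [0.625 0.135 0.061] [212. 167.]
drive_green_seat 0.63 [ 0.624 -0.193  0.062] [303. 165.]
drive_yellow_seat 0.74 [0.62  0.023 0.063] [243. 168.]
drive_red_seat 0.88 [ 0.622 -0.085  0.064] [273. 166.]
cap_1_mid 0.66 [ 0.447 -0.308  0.021] [336. 215.]
cap_1_mid 0.54 [0.624 0.132 0.09 ] [211. 166.]
cap_1_mid 0.48 [ 0.438 -0.192  0.025] [304. 218.]
tray_mid 0.64 [0.485 0.348 0.002] [156. 210.]
test_button_top 0.59 [ 0.551 -0.025  0.069] [257. 186.]
saline_bottle_mid 0.59 [ 0.526 -0.4    0.059] [364. 191.]
side [ 0.4   -0.946  0.896] [[0.99, -0.15, -0.02], [-0.11, -0.64, -0.76], [0.1, 0.75, -0.65]] 468.5679221018057
rotor_green_mid 0.68 [ 0.435 -0.187  0.022] [234. 261.]
rotor_yellow_mid 0.89 [ 0.424 -0.069  0.023] [225. 227.]
rotor_red_mid 0
[... 764 characters left out ...]
tle_mid 0.56 [ 0.527 -0.395  0.06 ] [288. 319.]
{'t': 1.4, 'q': array([ 1.21558886e+00,  1.30434540e-01,  1.48821197e+00,  4.28734919e-05,
        1.52300640e+00, -8.53802599e-02]), 'dq': array([-0.00140084,  0.00039213, -0.00038845,  0.00071476, -0.0002553 ,
       -0.00126572]), 'joint_torque': array([-6.47848046e-04, -5.59759390e+01, -4.92040122e+01,  7.66279525e-02,
        2.30049627e-02, -3.41848568e-05]), 'tool_pos': array([0.15988621, 0.5782968 , 0.18330799]), 'orientation': array([-4.22554770e-01, -3.11298997e+00,  7.76648333e-05]), 'force': array([ 0.55376124,  0.37278446, -0.30624332]), 'wrist_torque': array([-0.01495673,  0.00259798,  0.01016503]), 'opening': 0.09310322326149952}
```

```bash
python3 - <<'E'
import cv2
a=cv2.imread('pics/top0.png');b=cv2.imread('pics/side0.png')
cv2.imwrite('pics/topz.png',cv2.resize(a[120:270,120:400],None,fx=2.85,fy=2.85,interpolation=cv2.INTER_CUBIC))
cv2.imwrite('pics/sidez.png',cv2.resize(b[100:370,130:390],None,fx=2.2,fy=2.2,interpolation=cv2.INTER_CUBIC))
E
```

```text
(no output)
```

View pics/topz.png

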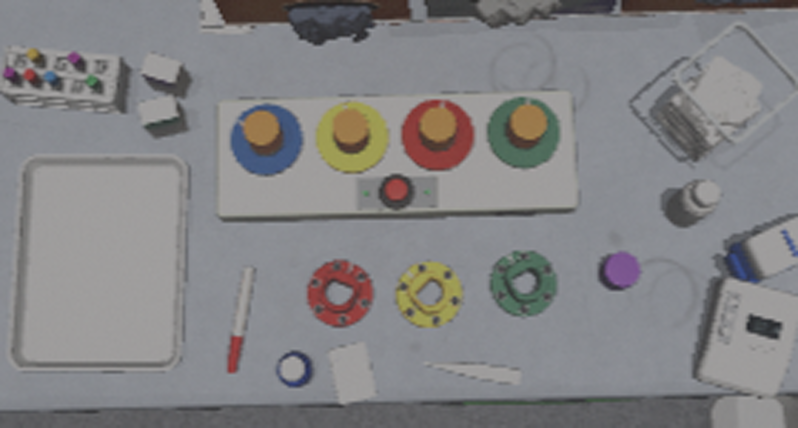

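View pics/sidez.png

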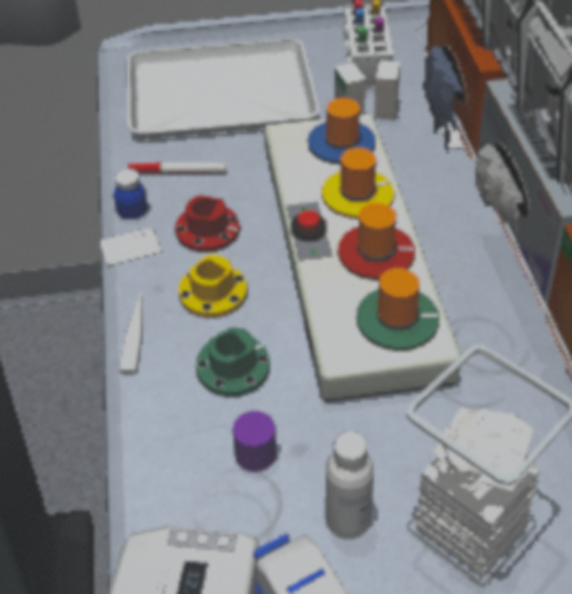

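View pics/top0.png

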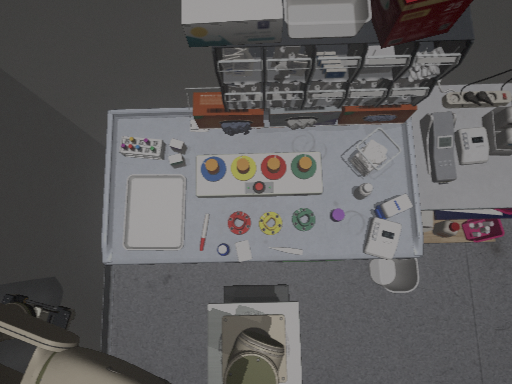

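Three rotors are present: red at px (238,223), yellow (270,223) and green (304,219). Blue is absent. The orange caps stand on the heads at (212,167), (243,167), (273,166) and (304,165). The purple cup at (338,215) is the look-alike, so I leave it alone. Caps come first.

```bash
cat >> h.py <<'E'
from scipy.spatial.transform import Rotation as Ro
import sys
def go(x,y,z,az=None):
    "az deg of tool x axis in world"
    s=robot.read_state(); R=Ro.from_rotvec(s['orientation']).as_matrix()
    d=R.T@(np.array([x,y,z])-s['tool_pos'])
    cur=np.degrees(np.arctan2(R[1,0],R[0,0]))
    sp=0
    if az is not None:
        w=np.radians(az-cur); sp=-((w+np.pi)%(2*np.pi)-np.pi)
    print('from',np.round(s['tool_pos'],4),'az %.2f q1 %.2f q6 %.2f'%(cur,s['q'][0],s['q'][5]),'t',s['t'],'open',round(s['opening'],4),'F',np.round(s['force'],1),'| delta',np.round(d,4).tolist(),'spin %.4f'%sp)
E
cat > go.py <<'E'
from h import *
go(*map(float,sys.argv[1:]))
E
python3 go.py 0.623 0.134 0.17 180
```

```text
from [0.1599 0.5783 0.1833] az 164.54 q1 1.22 q6 -0.09 t 1.4 open 0.0931 F [ 0.6  0.4 -0.3] | delta [-0.5648, -0.3048, 0.0133] spin -0.2698
```

```bash
D='{"delta_pos":[-0.565,-0.305,0.013],"spin":-0.27}'; python3 -m pendant '[{"delta_pos":[-0.565,-0.305,0.013],"spin":-0.27},{"delta_pos":[-0.565,-0.305,0.013],"spin":-0.27},{"delta_pos":[-0.565,-0.305,0.013],"spin":-0.27},{"delta_pos":[-0.565,-0.305,0.013],"spin":-0.27},{"delta_pos":[-0.565,-0.305,0.013],"spin":-0.27},{"delta_pos":[-0.565,-0.305,0.013],"spin":-0.27},{"delta_pos":[-0.565,-0.305,0.013],"spin":-0.27},{"delta_pos":[-0.565,-0.305,0.013],"spin":-0.27},{"delta_pos":[-0.565,-0.305,0.013],"spin":-0.27},{"delta_pos":[-0.565,-0.305,0.013],"spin":-0.27}]' -1 15; python3 go.py 0.623 0.134 0.17 180
```

```text
t: 2.4
tool_pos: [0.5204, 0.232, 0.1735]
orientation: [-0.0, 3.141, 0.0]
force: [0.6, 1.1, 1.3]
opening: 0.0932
from [0.5204 0.232  0.1735] az -179.99 q1 0.33 q6 -1.24 t 2.4 open 0.0932 F [0.6 1.1 1.3] | delta [-0.1025, -0.098, 0.0035] spin 0.0001
```

```bash
python3 -m pendant '[{"delta_pos":[-0.1026,-0.098,0.003],"spin":0},{"delta_pos":[-0.1026,-0.098,0.003],"spin":0},{"delta_pos":[-0.1026,-0.098,0.003],"spin":0},{"delta_pos":[-0.1026,-0.098,0.003],"spin":0},{"delta_pos":[-0.1026,-0.098,0.04],"spin":0},{"delta_pos":[-0.1026,-0.098,0.07],"spin":0},{"delta_pos":[-0.1026,-0.098,0.1],"spin":0},{"delta_pos":[-0.1026,-0.098,0.1],"spin":0}]'; python3 - <<'E'
from h import *
for n in('top','side'):
    c=cam(n); p=proj(c,[.623,.134,.09]).astype(int)
    im=c['color'][max(p[1]-60,0):p[1]+60,p[0]-60:p[0]+60]
    cv2.imwrite('pics/a_%s.png'%n,cv2.resize(im,None,fx=4,fy=4,interpolation=cv2.INTER_CUBIC))
E
python3 -c "
import cv2,numpy as np
cv2.imwrite('pics/a1.png',cv2.resize(np.hstack([cv2.imread('pics/a_top.png'),cv2.imread('pics/a_side.png')]),(800,400)))"; python3 go.py 0.623 0.134 0.073 180
```

```text
t: 3.2
tool_pos: [0.6188, 0.1339, 0.068]
orientation: [0.001, -3.133, 0.001]
force: [-0.5, -0.3, -0.2]
opening: 0.0929
from [0.6225 0.1344 0.0737] az -179.97 q1 0.13 q6 -1.44 t 3.3 open 0.0929 F [0.6 0.5 1. ] | delta [-0.0005, -0.0004, 0.0007] spin 0.0006
```

View pics/a1.png

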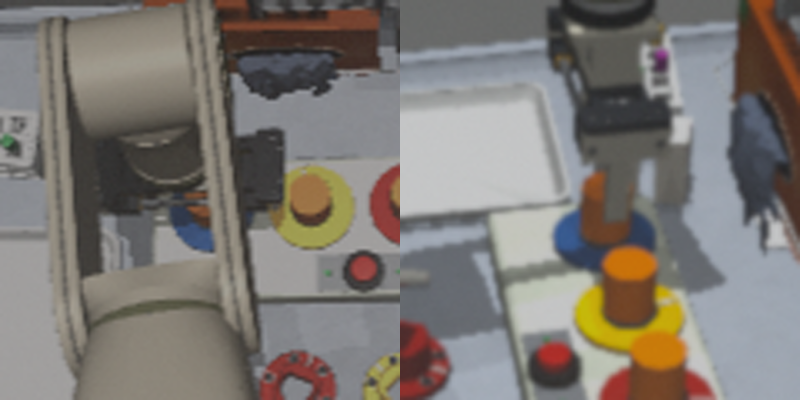

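The fingers straddle the blue head's cap, at crop px (605,200). Close and lift.

```bash
python3 -m pendant '[{"delta_pos":[0,0,0],"spin":0},{"delta_pos":[0,0,0],"spin":0},{"delta_pos":[0,0,0],"spin":0},{"delta_pos":[0,0,0],"spin":0},{"delta_pos":[0,0,-0.02],"spin":0},{"delta_pos":[0,0,-0.05],"spin":0},{"delta_pos":[0,0,-0.085],"spin":0},{"delta_pos":[0,0,-0.1],"spin":0},{"delta_pos":[0,0,-0.1],"spin":0}]' 1 20;python3 go.py 0.40 0.35 0.1 180
```

```text
t: 4.2
tool_pos: [0.6246, 0.1346, 0.1771]
orientation: [-0.001, 3.136, 0.002]
force: [0.2, 0.1, -0.9]
opening: 0.0253
from [0.6246 0.1346 0.1771] az -179.97 q1 0.13 q6 -1.44 t 4.2 open 0.0253 F [ 0.2  0.1 -0.9] | delta [0.2249, 0.2155, 0.0762] spin 0.0005
```

```bash
cat > look.py <<'E'
from h import *
# look.py x y z name half
x,y,z=map(float,sys.argv[1:4]);h=int(sys.argv[5]) if len(sys.argv)>5 else 50
o=[]
for n in('top','side'):
    c=cam(n); p=proj(c,[x,y,z]).astype(int)
    im=cv2.copyMakeBorder(c['color'],200,200,200,200,cv2.BORDER_CONSTANT)[p[1]-h+200:p[1]+h+200,p[0]-h+200:p[0]+h+200]
    o.append(cv2.resize(im,(400,400),interpolation=cv2.INTER_CUBIC)); print(n,p)
cv2.imwrite('pics/%s.png'%sys.argv[4],np.hstack(o))
E
python3 look.py .623 .134 .1 a2 60
```

```text
top [210 165]
side [284 150]
```

View pics/a2.png

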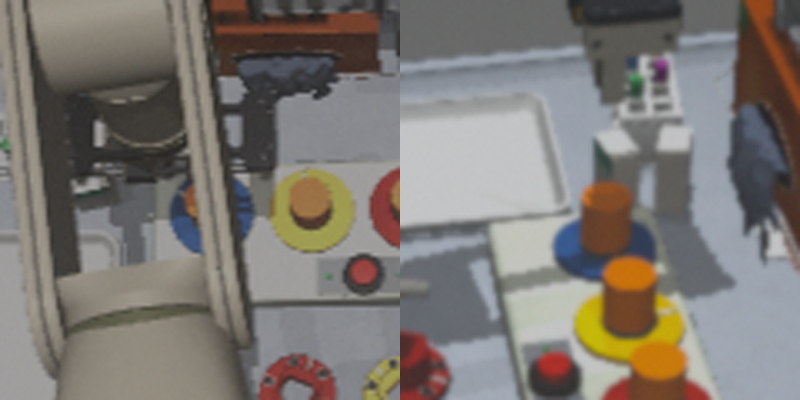

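The cap is still seated at crop px (605,215). I lifted before the fingers had closed, so I'll retry with a narrower opening.

```bash
python3 -m pendant '[{"delta_pos":[0.002,-0.0005,0],"spin":0},{"delta_pos":[0.002,-0.0005,0],"spin":0},{"delta_pos":[0.002,-0.0005,0],"spin":0},{"delta_pos":[0.002,-0.0005,0.0],"spin":0},{"delta_pos":[0.002,-0.0005,0.03],"spin":0},{"delta_pos":[0.002,-0.0005,0.07],"spin":0},{"delta_pos":[0.002,-0.0005,0.1],"spin":0},{"delta_pos":[0.002,-0.0005,0.103],"spin":0},{"delta_pos":[0.002,-0.0005,0.103],"spin":0}]' -0.4 20; python3 -m pendant '[{"delta_pos":[0,0,0],"spin":0},{"delta_pos":[0,0,0],"spin":0},{"delta_pos":[0,0,0],"spin":0},{"delta_pos":[0,0,0],"spin":0}]' 1
```

```text
t: 5.2
tool_pos: [0.6194, 0.1337, 0.069]
orientation: [0.001, -3.138, 0.0]
force: [0.3, -0.3, 1.0]
opening: 0.0652
t: 5.6
tool_pos: [0.6208, 0.1338, 0.0711]
orientation: [0.001, -3.141, -0.0]
force: [-1.6, -1.1, 5.7]
opening: 0.0425
```

```bash
python3 -m pendant '[{"delta_pos":[0,0,-0.03],"spin":0},{"delta_pos":[0,0,-0.07],"spin":0},{"delta_pos":[0.04,0.04,-0.09],"spin":0},{"delta_pos":[0.221,0.216,-0.08],"spin":0},{"delta_pos":[0.221,0.216,-0.08],"spin":0},{"delta_pos":[0.221,0.216,-0.08],"spin":0},{"delta_pos":[0.221,0.216,-0.08],"spin":0},{"delta_pos":[0.221,0.216,-0.08],"spin":0},{"delta_pos":[0.221,0.216,-0.08],"spin":0},{"delta_pos":[0.221,0.216,-0.08],"spin":0}]'; python3 go.py 0.40 0.35 0.02 180; python3 look.py .40 .35 .1 a3 60
```

```text
t: 6.6
tool_pos: [0.3986, 0.351, 0.1517]
orientation: [-0.006, 3.141, 0.001]
force: [0.9, 0.7, -0.6]
opening: 0.0427
from [0.3986 0.351  0.1517] az -179.77 q1 0.63 q6 -0.95 t 6.6 open 0.0427 F [ 0.9  0.7 -0.6] | delta [-0.0014, -0.0012, 0.1317] spin 0.0040
top [146 230]
side [203 118]
```

View pics/a3.png

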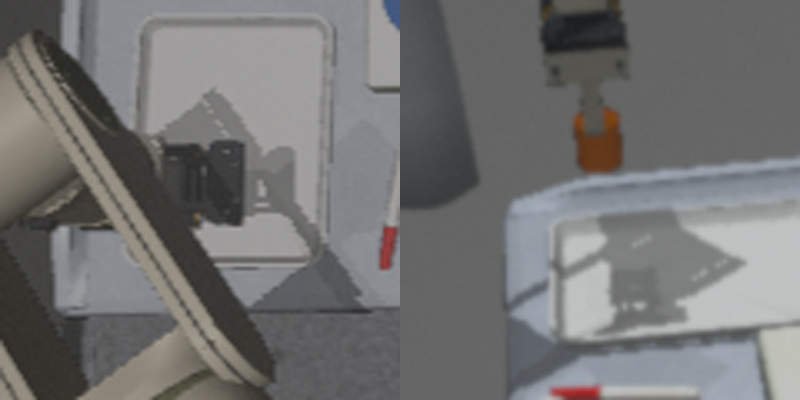

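The cap is held, at crop px (598,140). Lower it into the tray.

```bash
python3 -m pendant '[{"delta_pos":[0,0,0.04],"spin":0},{"delta_pos":[0,0,0.08],"spin":0},{"delta_pos":[0,0,0.105],"spin":0},{"delta_pos":[0,0,0.12],"spin":0},{"delta_pos":[0,0,0.13],"spin":0},{"delta_pos":[0,0,0.134],"spin":0},{"delta_pos":[0,0,0.136],"spin":0},{"delta_pos":[0,0,0.136],"spin":0}]'
```

```text
t: 7.5
tool_pos: [0.4015, 0.3497, 0.0167]
orientation: [-0.001, 3.139, 0.002]
force: [1.0, 0.1, -0.3]
opening: 0.0422
```

```bash
python3 -m pendant '[{"delta_pos":[0,0,0.002],"spin":0},{"delta_pos":[0,0,0.002],"spin":0}]'; python3 -m pendant '[{"delta_pos":[0,0,0],"spin":0},{"delta_pos":[0,0,0],"spin":0},{"delta_pos":[0,0,0],"spin":0},{"delta_pos":[0,0,-0.04],"spin":0},{"delta_pos":[0,0,-0.08],"spin":0},{"delta_pos":[0,0,-0.12],"spin":0},{"delta_pos":[0,0,-0.155],"spin":0},{"delta_pos":[0,0,-0.155],"spin":0}]' -0.4;python3 go.py 0.623 0.024 0.17 180;
```

```text
t: 7.7
tool_pos: [0.4021, 0.3502, 0.0154]
orientation: [-0.001, 3.138, 0.003]
force: [0.6, -0.5, -1.5]
opening: 0.0422
t: 8.5
tool_pos: [0.4045, 0.3521, 0.1772]
orientation: [-0.002, 3.13, 0.012]
force: [0.5, 0.3, 0.9]
opening: 0.0646
from [0.4045 0.3521 0.1772] az -179.94 q1 0.62 q6 -0.95 t 8.5 open 0.0646 F [0.5 0.3 0.9] | delta [-0.2181, -0.3284, 0.0071] spin 0.0010
```

```bash
python3 -m pendant '[{"delta_pos":[-0.2182,-0.3284,0.007],"spin":0},{"delta_pos":[-0.2182,-0.3284,0.007],"spin":0},{"delta_pos":[-0.2182,-0.3284,0.007],"spin":0},{"delta_pos":[-0.2182,-0.3284,0.007],"spin":0},{"delta_pos":[-0.2182,-0.3284,0.007],"spin":0},{"delta_pos":[-0.2182,-0.3284,0.007],"spin":0},{"delta_pos":[-0.2182,-0.3284,0.007],"spin":0},{"delta_pos":[-0.2182,-0.3284,0.007],"spin":0},{"delta_pos":[-0.2182,-0.3284,0.007],"spin":0},{"delta_pos":[-0.2182,-0.3284,0.007],"spin":0}]';python3 look.py .623 .024 .09 a4 60;python3 go.py 0.623 0.024 0.073 180;python3 look.py .4 .35 .03 a4b 60
```

```text
t: 9.5
tool_pos: [0.6228, 0.0231, 0.1687]
orientation: [0.002, 3.132, 0.013]
force: [-0.2, 0.2, -0.1]
opening: 0.0649
top [242 165]
side [292 177]
from [0.6224 0.0249 0.1694] az -179.91 q1 -0.05 q6 -1.62 t 9.6 open 0.0653 F [-0.6  0.2  0. ] | delta [0.0004, -0.0017, 0.0964] spin 0.0015
top [152 232]
side [205 137]
```

View pics/a4.png

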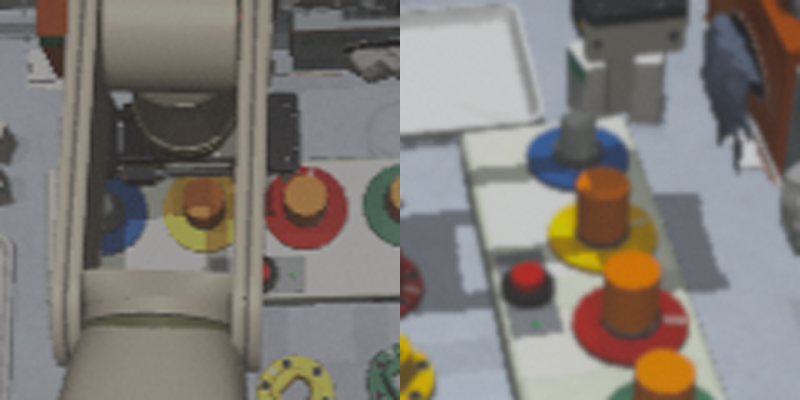

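View pics/a4b.png

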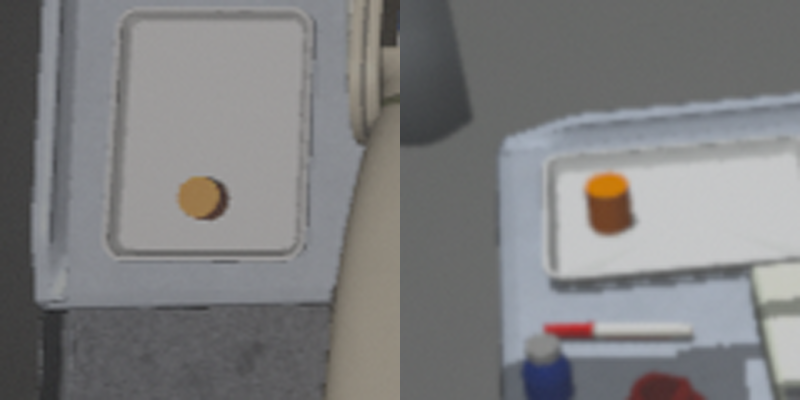

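Cap 1 stands in the tray (side crop px (608,205)), and the blue spindle is bare. Now the yellow cap.

```bash
python3 -m pendant '[{"delta_pos":[0.0,-0.001,0.03],"spin":0},{"delta_pos":[0,-0.001,0.07],"spin":0},{"delta_pos":[0,-0.001,0.09],"spin":0},{"delta_pos":[0,-0.001,0.096],"spin":0},{"delta_pos":[0,-0.001,0.097],"spin":0}]'; python3 -m pendant '[{"delta_pos":[0,0,0],"spin":0},{"delta_pos":[0,0,0],"spin":0},{"delta_pos":[0,0,0],"spin":0},{"delta_pos":[0,0,0],"spin":0},{"delta_pos":[0,0,0],"spin":0},{"delta_pos":[0,0,-0.04],"spin":0},{"delta_pos":[0,0,-0.09],"spin":0},{"delta_pos":[0,0,-0.09],"spin":0}]' 1;python3 go.py 0.455 0.35 0.15 180
```

```text
t: 10.2
tool_pos: [0.6229, 0.0261, 0.0727]
orientation: [-0.006, 3.131, 0.013]
force: [0.8, -0.2, 1.3]
opening: 0.065
t: 11.0
tool_pos: [0.6268, 0.025, 0.1721]
orientation: [-0.006, 3.118, 0.012]
force: [0.4, -0.7, 0.5]
opening: 0.0056
from [0.6268 0.025  0.1721] az -179.79 q1 -0.05 q6 -1.62 t 11.0 open 0.0056 F [ 0.4 -0.7  0.5] | delta [0.1711, 0.3255, 0.0206] spin 0.0036
```

```bash
python3 look.py .623 .024 .09 a5 60
```

```text
top [242 165]
side [292 177]
```

View pics/a5.png

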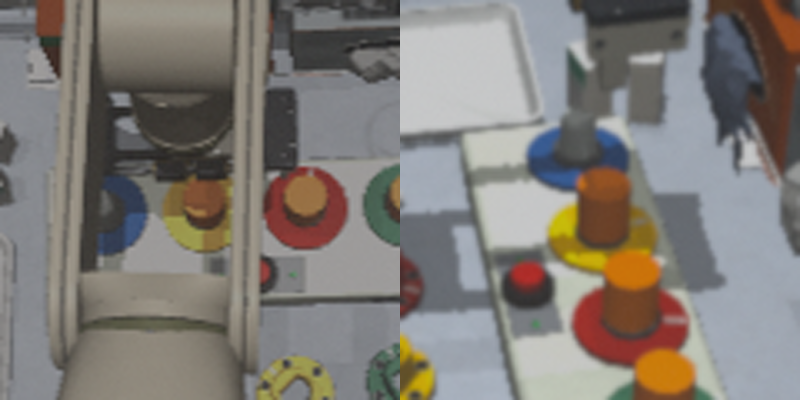

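The cap is still seated; the grip slipped or slackened. Retry with a firmer grip and a check before lifting.

```bash
python3 -m pendant '[{"delta_pos":[0.003,-0.001,0],"spin":0},{"delta_pos":[0.003,-0.001,0],"spin":0},{"delta_pos":[0.003,-0.001,0],"spin":0},{"delta_pos":[0.003,-0.001,0],"spin":0},{"delta_pos":[0.003,-0.001,0],"spin":0},{"delta_pos":[0.003,-0.001,0.04],"spin":0},{"delta_pos":[0.003,-0.001,0.08],"spin":0},{"delta_pos":[0.003,-0.001,0.097],"spin":0},{"delta_pos":[0.003,-0.001,0.1],"spin":0},{"delta_pos":[0.003,-0.001,0.1],"spin":0}]' -0.4 30; python3 -m pendant '[{"delta_pos":[0,0,0],"spin":0},{"delta_pos":[0,0,0],"spin":0},{"delta_pos":[0,0,0],"spin":0},{"delta_pos":[0,0,0],"spin":0},{"delta_pos":[0,0,0],"spin":0}]' 1;python3 go.py 0.455 0.35 0.15 180
```

```text
t: 12.1
tool_pos: [0.6225, 0.025, 0.0659]
orientation: [-0.006, 3.126, 0.013]
force: [-0.0, 0.1, 0.1]
opening: 0.065
t: 12.6
tool_pos: [0.6239, 0.0248, 0.0679]
orientation: [-0.006, 3.123, 0.012]
force: [0.3, -0.3, 6.7]
opening: 0.0445
from [0.6239 0.0248 0.0679] az -179.79 q1 -0.05 q6 -1.62 t 12.6 open 0.0445 F [ 0.3 -0.3  6.7] | delta [0.1662, 0.3265, -0.0827] spin 0.0036
```

```bash
python3 -m pendant '[{"delta_pos":[0,0,-0.01],"spin":0},{"delta_pos":[0,0,-0.03],"spin":0},{"delta_pos":[0,0,-0.06],"spin":0},{"delta_pos":[0,0,-0.085],"spin":0},{"delta_pos":[0,0,-0.085],"spin":0}]';python3 go.py 0.455 0.35 0.15 180
```

```text
t: 13.1
tool_pos: [0.6252, 0.0241, 0.1586]
orientation: [-0.006, 3.115, 0.012]
force: [0.9, -0.5, 0.1]
opening: 0.0449
from [0.6252 0.0241 0.1586] az -179.79 q1 -0.05 q6 -1.62 t 13.1 open 0.0449 F [ 0.9 -0.5  0.1] | delta [0.1691, 0.3265, 0.0066] spin 0.0037
```

```bash
sed -i "s/^    sp=0$/    sp=0; print('tilt: tool z xy',np.round(R[:2,2],4))/" h.py; python3 -m pendant '[{"delta_pos":[0.1691,0.3265,0],"spin":0},{"delta_pos":[0.1691,0.3265,0],"spin":0},{"delta_pos":[0.1691,0.3265,0],"spin":0},{"delta_pos":[0.1691,0.3265,0],"spin":0},{"delta_pos":[0.1691,0.3265,0],"spin":0},{"delta_pos":[0.1691,0.3265,0],"spin":0},{"delta_pos":[0.1691,0.3265,0],"spin":0},{"delta_pos":[0.1691,0.3265,0],"spin":0},{"delta_pos":[0.1691,0.3265,0],"spin":0},{"delta_pos":[0.1691,0.3265,0],"spin":0}]';python3 go.py 0.455 0.35 0.02 180
```

```text
t: 14.1
tool_pos: [0.4549, 0.3493, 0.156]
orientation: [-0.007, 3.116, 0.01]
force: [0.0, -0.5, -0.9]
opening: 0.0444
tilt: tool z xy [0.0258 0.0065]
from [0.4549 0.3493 0.156 ] az -179.74 q1 0.57 q6 -1.00 t 14.1 open 0.0444 F [ 0.  -0.5 -0.9] | delta [0.0034, -0.0001, 0.136] spin 0.0045
```

```bash
python3 -m pendant '[{"delta_pos":[0.001,0,0.04],"spin":0},{"delta_pos":[0.002,0,0.08],"spin":0},{"delta_pos":[0.003,0,0.11],"spin":0},{"delta_pos":[0.003,0,0.13],"spin":0},{"delta_pos":[0.003,0,0.14],"spin":0},{"delta_pos":[0.003,0,0.143],"spin":0},{"delta_pos":[0.003,0,0.144],"spin":0},{"delta_pos":[0.003,0,0.144],"spin":0}]'; python3 -m pendant '[{"delta_pos":[0,0,0],"spin":0},{"delta_pos":[0,0,0],"spin":0},{"delta_pos":[0,0,0],"spin":0},{"delta_pos":[0,0,-0.03],"spin":0},{"delta_pos":[0,0,-0.07],"spin":0},{"delta_pos":[0,0,-0.11],"spin":0},{"delta_pos":[0,0,-0.14],"spin":0},{"delta_pos":[0,0,-0.155],"spin":0},{"delta_pos":[0,0,-0.155],"spin":0},{"delta_pos":[0,0,-0.155],"spin":0}]' -0.4;python3 go.py 0.623 -0.0845 0.17 180;
```

```text
t: 14.9
tool_pos: [0.4568, 0.3505, 0.0134]
orientation: [-0.006, 3.114, 0.012]
force: [0.9, 0.2, 0.0]
opening: 0.0449
t: 15.9
tool_pos: [0.452, 0.349, 0.1668]
orientation: [-0.006, 3.115, 0.01]
force: [0.6, -0.1, 0.0]
opening: 0.065
tilt: tool z xy [0.0265 0.0067]
from [0.452  0.349  0.1668] az -179.77 q1 0.57 q6 -1.00 t 15.9 open 0.065 F [ 0.6 -0.1  0. ] | delta [-0.1693, -0.4342, -0.0015] spin 0.0040
```

```bash
python3 -m pendant '[{"delta_pos":[-0.1693,-0.4342,-0.0015],"spin":0.004},{"delta_pos":[-0.1693,-0.4342,-0.0015],"spin":0.004},{"delta_pos":[-0.1693,-0.4342,-0.0015],"spin":0.004},{"delta_pos":[-0.1693,-0.4342,-0.0015],"spin":0.004},{"delta_pos":[-0.1693,-0.4342,-0.0015],"spin":0.004},{"delta_pos":[-0.1693,-0.4342,-0.0015],"spin":0.004},{"delta_pos":[-0.1693,-0.4342,-0.0015],"spin":0.004},{"delta_pos":[-0.1693,-0.4342,-0.0015],"spin":0.004},{"delta_pos":[-0.1693,-0.4342,-0.0015],"spin":0.004},{"delta_pos":[-0.1693,-0.4342,-0.0015],"spin":0.004}]';python3 look.py .623 -.0845 .09 a6 60;python3 go.py 0.623 -0.0845 0.073 180;python3 look.py .46 .35 .03 a6b 60
```

```text
t: 16.9
tool_pos: [0.6223, -0.089, 0.1663]
orientation: [0.006, 3.119, 0.01]
force: [-0.7, 1.0, -0.1]
opening: 0.0653
top [273 164]
side [301 203]
tilt: tool z xy [0.022  0.0074]
from [ 0.6219 -0.0867  0.1666] az 179.80 q1 -0.23 q6 -1.80 t 17.0 open 0.065 F [-0.8  0.4 -0.3] | delta [0.001, 0.0015, 0.0936] spin -0.0035
top [152 215]
side [223 135]
```

View pics/a6.png

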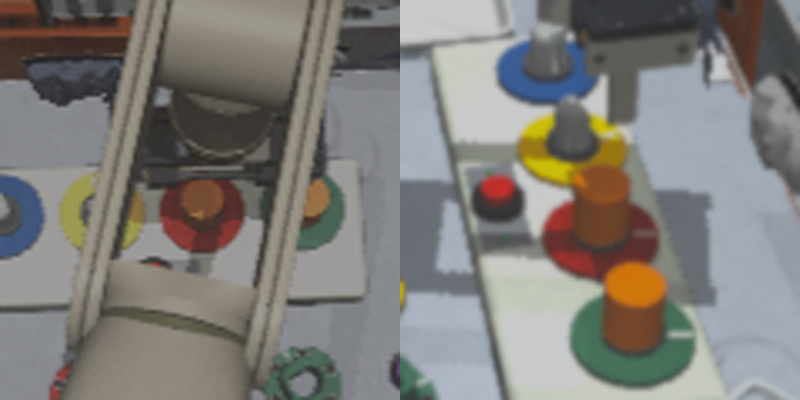

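View pics/a6b.png

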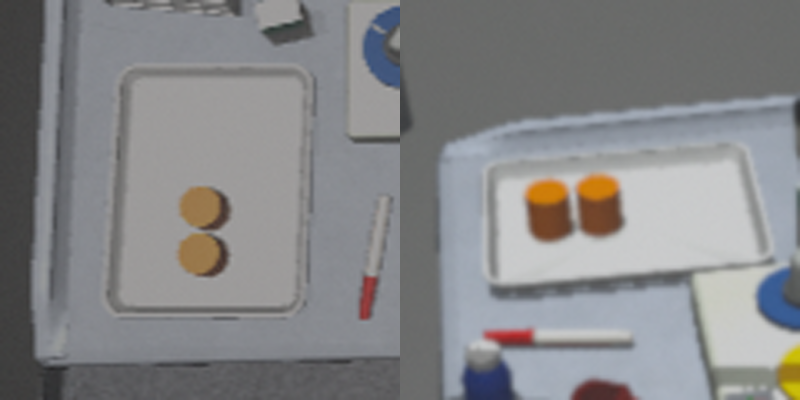

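Two caps are in the tray (side crop px (548,210) and (600,205)). Next is the red head's cap.

```bash
python3 -m pendant '[{"delta_pos":[0.001,0.001,0.03],"spin":0},{"delta_pos":[0.001,0.001,0.07],"spin":0},{"delta_pos":[0.001,0.001,0.09],"spin":0},{"delta_pos":[0.001,0.001,0.094],"spin":0},{"delta_pos":[0.001,0.001,0.094],"spin":0},{"delta_pos":[0.001,0.001,0.094],"spin":0}]'; python3 -m pendant '[{"delta_pos":[0,0,0],"spin":0},{"delta_pos":[0,0,0],"spin":0},{"delta_pos":[0,0,0],"spin":0},{"delta_pos":[0,0,0],"spin":0},{"delta_pos":[0,0,0],"spin":0},{"delta_pos":[0,0,0],"spin":0}]' 1;python3 go.py 0.51 0.35 0.15 180
```

```text
t: 17.7
tool_pos: [0.624, -0.0812, 0.0756]
orientation: [-0.001, 3.116, 0.012]
force: [-0.3, 0.6, -0.4]
opening: 0.0651
t: 18.3
tool_pos: [0.624, -0.0812, 0.0755]
orientation: [-0.001, 3.116, 0.012]
force: [1.1, -0.3, 0.2]
opening: 0.0214
tilt: tool z xy [0.0253 0.0078]
from [ 0.624  -0.0812  0.0755] az -179.97 q1 -0.22 q6 -1.79 t 18.3 open 0.0214 F [ 1.1 -0.3  0.2] | delta [0.1118, 0.4319, -0.074] spin 0.0005
```

```bash
python3 look.py .623 -.0845 .09 a7 40
```

```text
top [273 164]
side [301 203]
```

View pics/a7.png

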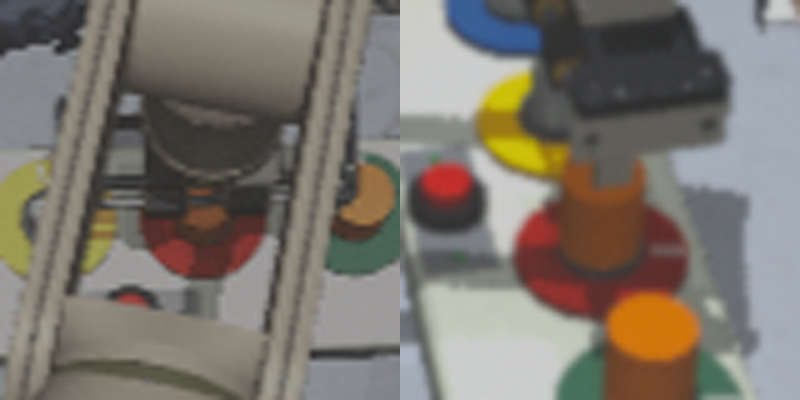

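```bash
python3 - <<'E'
from h import *
c=cam('side')
s=robot.read_state();T=s['tool_pos'];print(T,s['opening'])
for d in([0,0,0],[0,-.01,0],[0,.01,0],[0,0,.035]):
    p=proj(c,T+d); print(d,(p-[301,203]+40)*5+[400,0])
for z in(.063,.109): print('cap axis',(proj(c,[.624,-.0845,z])-[301,203]+40)*5+[400,0])
for m in robot.mark_of('side','cap_1_mid'): print(m['score'],world(c,m['location']).round(4))
E
```

```text
[ 0.62396268 -0.08120004  0.07548053] 0.00958295455159655
[0, 0, 0] [599.81026273 218.88084266]
[0, -0.01, 0] [604.04318297 231.91944847]
[0, 0.01, 0] [595.62967165 206.00342561]
[0, 0, 0.035] [602.48359963 167.94588472]
cap axis [600.3316538  240.86428599]
cap axis [603.86289145 174.39365831]
0.71 [0.4382 0.0377 0.0235]
0.67 [ 0.444  -0.3084  0.019 ]
0.53 [0.405  0.3537 0.0261]
```

```bash
python3 look.py .623 -.0845 .1 a8 25
```

```text
top [273 163]
side [301 200]
```

View pics/a8.png

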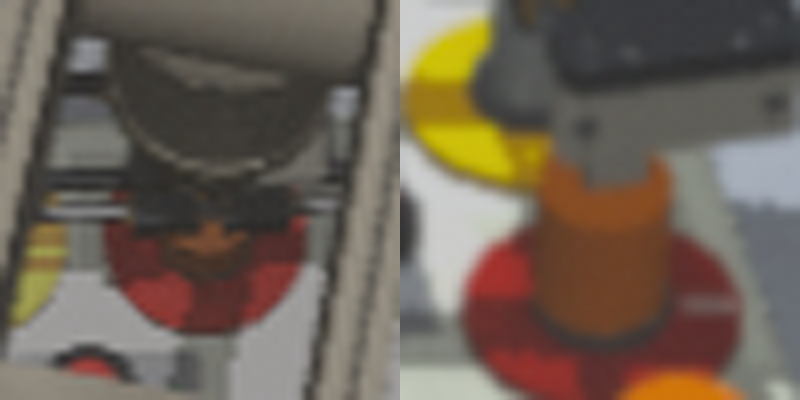

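The fingers have squeezed through the thin cap wall (crop px (615,165)), since this grip was off-centre and strong. I'll lift out and retry centred, lower and with a soft grip.

```bash
python3 -m pendant '[{"delta_pos":[0,0,-0.015],"spin":0},{"delta_pos":[0,0,-0.03],"spin":0},{"delta_pos":[0,0,-0.05],"spin":0},{"delta_pos":[0,0,-0.07],"spin":0},{"delta_pos":[0,0,-0.07],"spin":0},{"delta_pos":[0,0,-0.07],"spin":0}]'; python3 -m pendant '[{"delta_pos":[0,0,0],"spin":0},{"delta_pos":[0,0,0],"spin":0},{"delta_pos":[0,0,0],"spin":0},{"delta_pos":[0,0,0],"spin":0},{"delta_pos":[0,0,0],"spin":0},{"delta_pos":[0,0,0],"spin":0},{"delta_pos":[0,0,0],"spin":0}]' -0.4 8;python3 look.py .623 -.0845 .1 a9 40;python3 go.py .623 -.0845 .069 180;
python3 - <<'E'
from h import *
for k in range(3):
  c=cam('side')
  for l in('drive_blue_seat','drive_yellow_seat','drive_red_seat','drive_green_seat'):
    for m in robot.mark_of('side',l)[:1]: print(l,m['score'],world(c,m['location']).round(4))
E
```

```text
t: 19.2
tool_pos: [0.6231, -0.0819, 0.1469]
orientation: [-0.001, 3.114, 0.011]
force: [0.5, -0.0, 0.1]
opening: 0.0004
t: 19.9
tool_pos: [0.6231, -0.0819, 0.1469]
orientation: [-0.001, 3.114, 0.011]
force: [0.4, 0.4, -0.0]
opening: 0.0522
top [273 163]
side [301 200]
tilt: tool z xy [0.0279 0.0072]
from [ 0.6231 -0.0819  0.147 ] az -179.96 q1 -0.22 q6 -1.79 t 20.0 open 0.0599 F [-0.8  0.2  0.2] | delta [0.0023, -0.0032, 0.0779] spin 0.0007
drive_blue_seat 0.92 [0.6213 0.1335 0.064 ]
drive_yellow_seat 0.71 [0.6209 0.0254 0.0682]
drive_red_seat 0.95 [ 0.6252 -0.0832  0.0654]
drive_green_seat 0.88 [ 0.6253 -0.1972  0.0621]
drive_blue_seat 0.68 [0.6227 0.1304 0.065 ]
drive_yellow_seat 0.71 [0.6224 0.0217 0.0647]
drive_red_seat 0.66 [ 0.6267 -0.0862  0.0694]
drive_green_seat 0.79 [ 0.6234 -0.1937  0.0641]
drive_blue_seat 0.66 [0.621  0.1327 0.0632]
drive_yellow_seat 0.81 [0.6232 0.0253 0.0628]
drive_red_seat 0.95 [ 0.6242 -0.0827  0.062 ]
drive_green_seat 0.57 [ 0.6247 -0.1969  0.063 ]
```

View pics/a9.png

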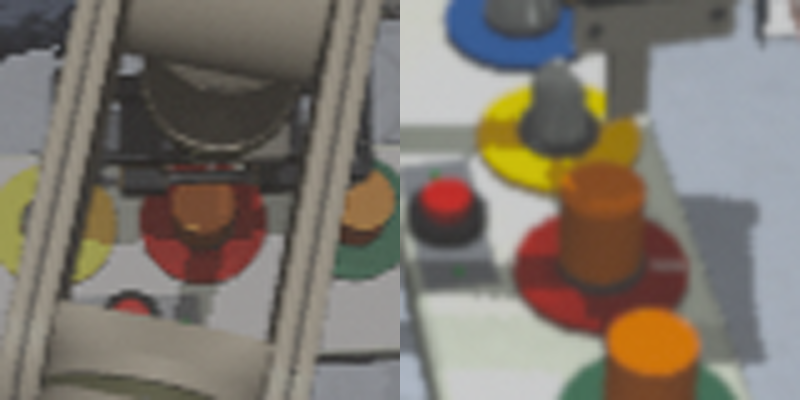

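```bash
python3 -m pendant '[{"delta_pos":[0.001,-0.0035,0.02],"spin":0},{"delta_pos":[0.001,-0.0035,0.05],"spin":0},{"delta_pos":[0.001,-0.0035,0.07],"spin":0},{"delta_pos":[0.001,-0.0035,0.079],"spin":0},{"delta_pos":[0.001,-0.0035,0.079],"spin":0},{"delta_pos":[0.001,-0.0035,0.079],"spin":0}]'; python3 -m pendant '[{"delta_pos":[0,0,0],"spin":0},{"delta_pos":[0,0,0],"spin":0},{"delta_pos":[0,0,0],"spin":0},{"delta_pos":[0,0,0],"spin":0},{"delta_pos":[0,0,0],"spin":0},{"delta_pos":[0,0,0],"spin":0}]' 1 8;python3 go.py 0.51 0.35 0.15 180
```

```text
t: 21.35
tool_pos: [0.625, -0.085, 0.069]
orientation: [-0.001, 3.112, 0.011]
force: [-0.6, 0.0, 0.6]
opening: 0.0648
t: 21.95
tool_pos: [0.6256, -0.0851, 0.07]
orientation: [-0.001, 3.111, 0.01]
force: [-0.5, -0.1, 5.9]
opening: 0.044
tilt: tool z xy [0.0306 0.0067]
from [ 0.6256 -0.0851  0.07  ] az -179.95 q1 -0.23 q6 -1.80 t 21.95 open 0.044 F [-0.5 -0.1  5.9] | delta [0.1128, 0.4357, -0.0806] spin 0.0008
```

```bash
python3 -m pendant '[{"delta_pos":[0,0,-0.01],"spin":0},{"delta_pos":[0,0,-0.03],"spin":0},{"delta_pos":[0,0,-0.06],"spin":0},{"delta_pos":[0,0,-0.08],"spin":0},{"delta_pos":[0,0,-0.08],"spin":0},{"delta_pos":[0,0,-0.08],"spin":0}]';python3 go.py 0.51 0.35 0.15 180
```

```text
t: 22.55
tool_pos: [0.6232, -0.0856, 0.1498]
orientation: [-0.001, 3.111, 0.01]
force: [-0.2, 0.1, -1.0]
opening: 0.0444
tilt: tool z xy [0.0309 0.0066]
from [ 0.6232 -0.0856  0.1498] az -179.96 q1 -0.23 q6 -1.80 t 22.55 open 0.0444 F [-0.2  0.1 -1. ] | delta [0.1128, 0.4357, -0.0008] spin 0.0008
```

```bash
python3 -m pendant '[{"delta_pos":[0.1128,0.4357,-0.005],"spin":0},{"delta_pos":[0.1128,0.4357,-0.005],"spin":0},{"delta_pos":[0.1128,0.4357,-0.005],"spin":0},{"delta_pos":[0.1128,0.4357,-0.005],"spin":0},{"delta_pos":[0.1128,0.4357,-0.005],"spin":0},{"delta_pos":[0.1128,0.4357,-0.005],"spin":0},{"delta_pos":[0.1128,0.4357,-0.005],"spin":0},{"delta_pos":[0.1128,0.4357,-0.005],"spin":0},{"delta_pos":[0.1128,0.4357,-0.005],"spin":0},{"delta_pos":[0.1128,0.4357,-0.005],"spin":0}]';python3 -m pendant '[{"delta_pos":[0,0,0],"spin":0},{"delta_pos":[0,0,0],"spin":0}]'; python3 go.py 0.51 0.35 0.013 180
```

```text
t: 23.55
tool_pos: [0.5061, 0.3551, 0.1516]
orientation: [-0.01, 3.114, 0.011]
force: [0.1, -0.8, -0.6]
opening: 0.0435
t: 23.75
tool_pos: [0.5049, 0.3544, 0.1494]
orientation: [-0.011, 3.118, 0.008]
force: [1.0, -0.4, -0.6]
opening: 0.0438
tilt: tool z xy [0.024  0.0053]
from [0.5049 0.3544 0.1494] az -179.59 q1 0.53 q6 -1.04 t 23.75 open 0.0438 F [ 1.  -0.4 -0.6] | delta [-0.0018, -0.0051, 0.1364] spin 0.0071
```

```bash
python3 -m pendant '[{"delta_pos":[-0.003,-0.005,0.04],"spin":0},{"delta_pos":[-0.003,-0.005,0.08],"spin":0},{"delta_pos":[-0.003,-0.005,0.11],"spin":0},{"delta_pos":[-0.003,-0.005,0.13],"spin":0},{"delta_pos":[-0.003,-0.005,0.136],"spin":0},{"delta_pos":[-0.003,-0.005,0.136],"spin":0},{"delta_pos":[-0.003,-0.005,0.136],"spin":0}]'; python3 -m pendant '[{"delta_pos":[0,0,0],"spin":0},{"delta_pos":[0,0,0],"spin":0},{"delta_pos":[0,0,0],"spin":0},{"delta_pos":[0,0,-0.03],"spin":0},{"delta_pos":[0,0,-0.07],"spin":0},{"delta_pos":[0,0,-0.11],"spin":0},{"delta_pos":[0,0,-0.14],"spin":0},{"delta_pos":[0,0,-0.14],"spin":0},{"delta_pos":[0,0,-0.14],"spin":0}]' -0.4;python3 go.py 0.6245 -0.1935 0.17 180;
```

```text
t: 24.45
tool_pos: [0.5123, 0.3499, 0.0148]
orientation: [-0.01, 3.116, 0.009]
force: [0.1, -0.0, 0.4]
opening: 0.0443
t: 25.35
tool_pos: [0.5094, 0.3496, 0.1561]
orientation: [-0.01, 3.114, 0.011]
force: [-0.6, -1.0, -0.4]
opening: 0.065
tilt: tool z xy [0.0278 0.0074]
from [0.5094 0.3496 0.1561] az -179.65 q1 0.52 q6 -1.05 t 25.35 open 0.065 F [-0.6 -1.  -0.4] | delta [-0.1121, -0.5437, -0.0147] spin 0.0062
```

```bash
python3 -m pendant '[{"delta_pos":[-0.1121,-0.5437,-0.0147],"spin":0.006},{"delta_pos":[-0.1121,-0.5437,-0.0147],"spin":0.006},{"delta_pos":[-0.1121,-0.5437,-0.0147],"spin":0.006},{"delta_pos":[-0.1121,-0.5437,-0.0147],"spin":0.006},{"delta_pos":[-0.1121,-0.5437,-0.0147],"spin":0.006},{"delta_pos":[-0.1121,-0.5437,-0.0147],"spin":0.006},{"delta_pos":[-0.1121,-0.5437,-0.0147],"spin":0.006},{"delta_pos":[-0.1121,-0.5437,-0.0147],"spin":0.006},{"delta_pos":[-0.1121,-0.5437,-0.0147],"spin":0.006},{"delta_pos":[-0.1121,-0.5437,-0.0147],"spin":0.006}]';python3 go.py 0.6245 -0.1935 0.17 180;
```

```text
t: 26.35
tool_pos: [0.6121, -0.1414, 0.1664]
orientation: [-0.0, 3.117, 0.013]
force: [0.8, 0.6, -0.1]
opening: 0.0652
tilt: tool z xy [0.025  0.0084]
from [ 0.6121 -0.1414  0.1664] az -179.99 q1 -0.32 q6 -1.89 t 26.35 open 0.0652 F [ 0.8  0.6 -0.1] | delta [-0.0125, -0.0521, -0.0037] spin 0.0002
```

```bash
python3 -m pendant '[{"delta_pos":[-0.0125,-0.0521,0],"spin":0},{"delta_pos":[-0.0125,-0.0521,0],"spin":0},{"delta_pos":[-0.0125,-0.0521,0],"spin":0},{"delta_pos":[-0.0125,-0.0521,0],"spin":0}]';python3 look.py .6245 -.1935 .09 b1 40;python3 go.py 0.6245 -0.1935 0.069 180;
```

```text
t: 26.75
tool_pos: [0.6238, -0.1922, 0.1648]
orientation: [-0.001, 3.119, 0.015]
force: [0.6, -0.5, -1.1]
opening: 0.0655
top [304 163]
side [311 233]
tilt: tool z xy [0.0243 0.0091]
from [ 0.6244 -0.1916  0.1658] az -179.89 q1 -0.39 q6 -1.96 t 26.85 open 0.0652 F [ 0.1 -0.   1. ] | delta [0.0022, -0.0028, 0.0968] spin 0.0020
```

View pics/b1.png

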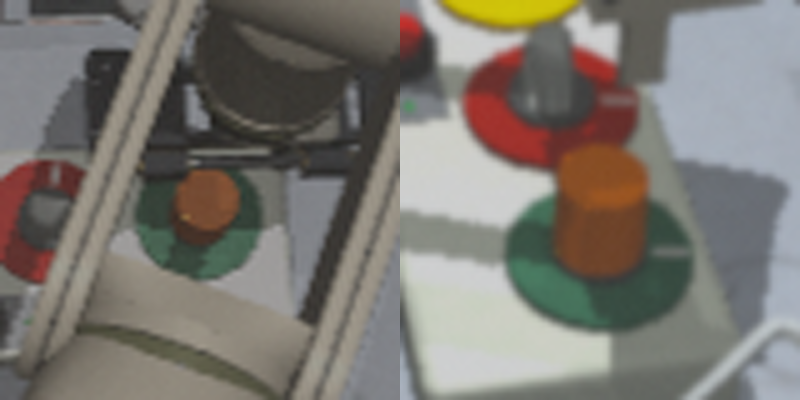

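The last cap is on the green head, at side crop px (600,210).

```bash
python3 -m pendant '[{"delta_pos":[0.002,-0.003,0.03],"spin":0},{"delta_pos":[0.002,-0.003,0.07],"spin":0},{"delta_pos":[0.002,-0.003,0.09],"spin":0},{"delta_pos":[0.002,-0.003,0.097],"spin":0},{"delta_pos":[0.002,-0.003,0.097],"spin":0},{"delta_pos":[0.002,-0.003,0.097],"spin":0}]'; python3 -m pendant '[{"delta_pos":[0,0,0],"spin":0},{"delta_pos":[0,0,0],"spin":0},{"delta_pos":[0,0,0],"spin":0},{"delta_pos":[0,0,0],"spin":0},{"delta_pos":[0,0,0],"spin":0},{"delta_pos":[0,0,0],"spin":0}]' 1 8;python3 go.py 0.56 0.35 0.15 180
```

```text
t: 27.45
tool_pos: [0.6258, -0.1935, 0.0706]
orientation: [-0.005, 3.115, 0.013]
force: [0.8, -0.4, -0.4]
opening: 0.0651
t: 28.05
tool_pos: [0.6266, -0.1935, 0.0718]
orientation: [-0.005, 3.113, 0.012]
force: [0.1, 2.0, 5.4]
opening: 0.0433
tilt: tool z xy [0.0281 0.008 ]
from [ 0.6266 -0.1935  0.0718] az -179.83 q1 -0.39 q6 -1.97 t 28.05 open 0.0433 F [0.1 2.  5.4] | delta [0.0627, 0.5443, -0.0757] spin 0.0030
```

```bash
python3 -m pendant '[{"delta_pos":[0,0,-0.01],"spin":0},{"delta_pos":[0,0,-0.03],"spin":0},{"delta_pos":[0,0,-0.06],"spin":0},{"delta_pos":[0,0,-0.08],"spin":0},{"delta_pos":[0,0,-0.08],"spin":0}]';python3 go.py 0.562 0.35 0.15 180
```

```text
t: 28.55
tool_pos: [0.6265, -0.1953, 0.1564]
orientation: [-0.005, 3.107, 0.008]
force: [0.3, -0.5, -1.0]
opening: 0.0436
tilt: tool z xy [0.0342 0.0053]
from [ 0.6265 -0.1953  0.1564] az -179.83 q1 -0.39 q6 -1.97 t 28.55 open 0.0436 F [ 0.3 -0.5 -1. ] | delta [0.0631, 0.5454, 0.0071] spin 0.0029
```

```bash
python3 -m pendant '[{"delta_pos":[0.0631,0.5454,0],"spin":0},{"delta_pos":[0.0631,0.5454,0],"spin":0},{"delta_pos":[0.0631,0.5454,0],"spin":0},{"delta_pos":[0.0631,0.5454,0],"spin":0},{"delta_pos":[0.0631,0.5454,0],"spin":0},{"delta_pos":[0.0631,0.5454,0],"spin":0},{"delta_pos":[0.0631,0.5454,0],"spin":0},{"delta_pos":[0.0631,0.5454,0],"spin":0},{"delta_pos":[0.0631,0.5454,0],"spin":0},{"delta_pos":[0.0631,0.5454,0],"spin":0}]';python3 go.py 0.562 0.35 0.15 180
```

```text
t: 29.55
tool_pos: [0.566, 0.3041, 0.1551]
orientation: [-0.004, 3.109, 0.007]
force: [0.2, -0.7, -0.6]
opening: 0.0428
tilt: tool z xy [0.0327 0.0044]
from [0.566  0.3041 0.1551] az -179.84 q1 0.42 q6 -1.15 t 29.55 open 0.0428 F [ 0.2 -0.7 -0.6] | delta [0.004, 0.0459, 0.0052] spin 0.0028
```

```bash
python3 -m pendant '[{"delta_pos":[0.004,0.046,0],"spin":0},{"delta_pos":[0.004,0.046,0.0],"spin":0},{"delta_pos":[0.004,0.046,0.02],"spin":0},{"delta_pos":[0.005,0.046,0.06],"spin":0},{"delta_pos":[0.007,0.046,0.1],"spin":0},{"delta_pos":[0.008,0.046,0.13],"spin":0},{"delta_pos":[0.008,0.046,0.141],"spin":0},{"delta_pos":[0.008,0.046,0.141],"spin":0},{"delta_pos":[0.008,0.046,0.141],"spin":0}]'; python3 -m pendant '[{"delta_pos":[0,0,0],"spin":0},{"delta_pos":[0,0,0],"spin":0},{"delta_pos":[0,0,0],"spin":0},{"delta_pos":[0,0,-0.03],"spin":0},{"delta_pos":[0,0,-0.07],"spin":0},{"delta_pos":[0,0,-0.11],"spin":0},{"delta_pos":[0,0,-0.15],"spin":0},{"delta_pos":[0,0,-0.15],"spin":0},{"delta_pos":[0,0,-0.15],"spin":0},{"delta_pos":[0,0,-0.15],"spin":0}]' -0.4;python3 go.py 0.45 0.2 0.2 180;python3 look.py .48 .35 .03 b2 60; python3 - <<'E'
from h import *
c=cam('top','t1.png');d=cam('side','s1.png')
p=proj(c,[.5,-.05,.03]).astype(int);q=proj(d,[.52,-.05,.03]).astype(int)
print(p,q)
cv2.imwrite('pics/b3.png',cv2.resize(c['color'][p[1]-50:p[1]+50,p[0]-65:p[0]+65],(780,600),interpolation=cv2.INTER_CUBIC))
cv2.imwrite('pics/b4.png',cv2.resize(d['color'][q[1]-75:q[1]+75,q[0]-70:q[0]+70],(560,600),interpolation=cv2.INTER_CUBIC))
E
```

```text
t: 30.45
tool_pos: [0.5625, 0.3503, 0.0142]
orientation: [-0.004, 3.109, 0.006]
force: [-1.2, -0.3, -0.7]
opening: 0.0438
t: 31.45
tool_pos: [0.557, 0.3493, 0.1627]
orientation: [-0.004, 3.111, 0.005]
force: [-0.4, -0.2, -0.1]
opening: 0.0655
tilt: tool z xy [0.0307 0.0031]
from [0.557  0.3493 0.1627] az -179.85 q1 0.49 q6 -1.08 t 31.45 open 0.0655 F [-0.4 -0.2 -0.1] | delta [0.1062, -0.1489, -0.041] spin 0.0026
top [153 210]
side [229 134]
[264 202] [259 216]
```

View pics/b2.png

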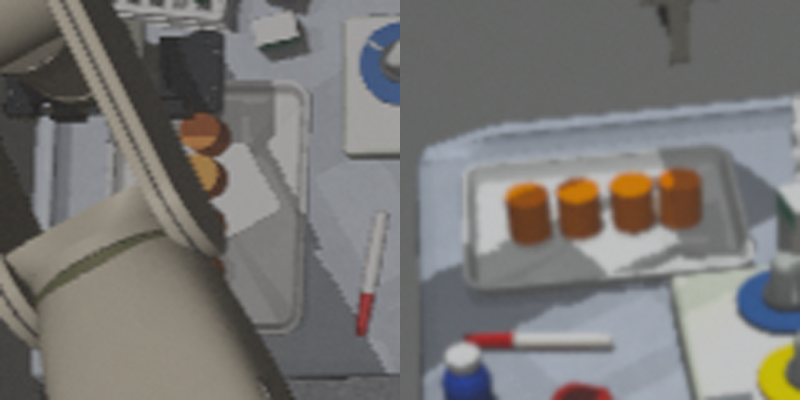

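View pics/b3.png

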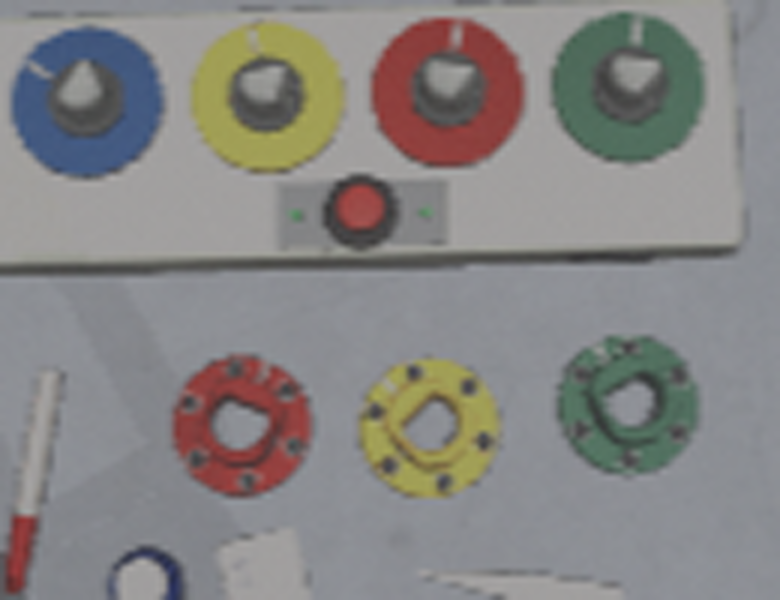

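View pics/b4.png

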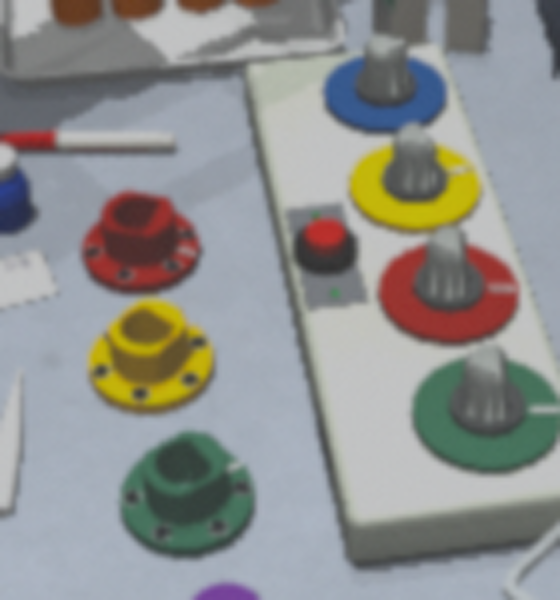

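All four caps stand in the tray, around side crop px (530..680, 200). The white lines are visible. Next I measure centres and line angles for rotors and heads in both cameras.

```bash
cat > meas.py <<'E'
from h import *
from scipy.optimize import least_squares
HUE={'red':(0,),'yellow':(27,),'green':(75,),'blue':(110,)}
def rect(c,img,x0,y0,z,half=.07,s=.0005):
    g=np.arange(-half,half,s); Y,X=np.meshgrid(g,g)   # rows: x, cols: y
    P=np.stack([X+x0,Y+y0,np.full_like(X,z)],-1)
    q=(P@np.array(c['R']).T+np.array(c['t']))@np.array(c['camera_matrix']).T
    m=(q[...,:2]/q[...,2:]).astype(np.float32)
    return cv2.remap(img,m[...,0],m[...,1],cv2.INTER_CUBIC),g
def colmask(im,col):
    hsv=cv2.cvtColor(im,cv2.COLOR_BGR2HSV).astype(int);h=hsv[...,0]
    d=abs(h-HUE[col][0]);d=np.minimum(d,180-d)
    return ((d<15)&(hsv[...,1]>90)&(hsv[...,2]>30))
def measure(c,img,x0,y0,z,rad,col,r1,r2):
    im,g=rect(c,img,x0,y0,z)
    m=colmask(im,col).astype(np.uint8)
    m=cv2.morphologyEx(m,cv2.MORPH_CLOSE,np.ones((9,9)))
    n,l,st,ce=cv2.connectedComponentsWithStats(m)
    k=1+np.argmax(st[1:,4]);m=(l==k).astype(np.uint8)
    cn=max(cv2.findContours(m,cv2.RETR_EXTERNAL,cv2.CHAIN_APPROX_NONE)[0],key=len)[:,0]
    px=g[cn[:,1]];py=g[cn[:,0]]
    f=lambda v:np.hypot(px-v[0],py-v[1])-rad
    r=least_squares(f,[px.mean(),py.mean()],loss='soft_l1',f_scale=.001)
    cx,cy=r.x
    # whiteness in annulus
    f=im.astype(float); mn=f.min(-1)
    X,Y=np.meshgrid(g-cx,g-cy,indexing='ij');R=np.hypot(X,Y);A=np.degrees(np.arctan2(Y,X))
    bins=np.arange(-180,180,2);prof=[]
    for b in bins:
        s=(R>r1)&(R<r2)&(A>=b)&(A<b+2); prof.append(mn[s].mean())
    prof=np.array(prof);k=np.argmax(prof); base=np.median(prof)
    a0=bins[k]+1
    dA=(A-a0+180)%360-180
    s=(R>r1)&(R<r2)&(abs(dA)<24); w=np.clip(mn-base-.35*(prof[k]-base),0,None)*s
    ang=np.degrees(np.arctan2((w*Y).sum(),(w*X).sum()))
    return x0+cx,y0+cy,ang,prof[k]-base,im
E
cat > m1.py <<'E'
from meas import *
D={'blue':(.622,.132),'yellow':(.622,.0235),'red':(.6235,-.0845),'green':(.6245,-.1935)}
Rr={'red':(.428,.042),'yellow':(.425,-.069),'green':(.435,-.189)}
for n in('top','side'):
    cs=[robot.read_camera(n) for _ in range(4)]; c=cs[0]
    img=np.mean([k['color'] for k in cs],0).astype(np.uint8)
    row=[]
    for col,(x,y) in D.items():
        r=measure(c,img,x,y,.055,.046,col,.027,.043); row.append(r[4]); print(n,'drive',col,np.round(r[:2],4),round(r[2],1),round(r[3]))
    for col,(x,y) in Rr.items():
        r=measure(c,img,x,y,.012,.042,col,.029,.039); row.append(r[4]); print(n,'rotor',col,np.round(r[:2],4),round(r[2],1),round(r[3]))
    row.append(np.zeros_like(row[0]))
    A=np.vstack([np.hstack(row[:4]),np.hstack(row[4:])])
    cv2.imwrite('pics/rect_%s.png'%n,cv2.resize(A,(800,400),interpolation=cv2.INTER_AREA))
E
python3 m1.py
```

```text
top drive blue [0.6224 0.129 ] 55.5 65
top drive yellow [0.6221 0.0221] 12.2 43
top drive red [ 0.6232 -0.0854] -11.1 66Traceback (most recent call last):
  File "m1.py", line 9, in <module>
    r=measure(c,img,x,y,.055,.046,col,.027,.043); row.append(r[4]); print(n,'drive',col,np.round(r[:2],4),round(r[2],1),round(r[3]))
  File "meas.py", line 19, in measure
    k=1+np.argmax(st[1:,4]);m=(l==k).astype(np.uint8)
        ~~~~~~~~~^^^^^^^^^^
    return _wrapfunc(a, 'argmax', axis=axis, out=out, **kwds)
    return bound(*args, **kwds)
ValueError: attempt to get argmax of an empty sequence
```

```bash
sed -i "s/(d<15)&(hsv\[...,1\]>90)/(d<18)\&(hsv[...,1]>60)/" meas.py; python3 m1.py
```

```text
top drive blue [0.6229 0.13  ] 55.2 67
top drive yellow [0.6231 0.0223] 12.2 43
top drive red [ 0.6233 -0.0855] -10.9 65
top drive green [ 0.6212 -0.1935] -10.5 56
top rotor red [0.4309 0.0429] -24.9 40
top rotor yellow [ 0.426  -0.0695] 41.1 49
top rotor green [ 0.4244 -0.2003] -180.0 48
side drive blue [0.6232 0.1324] 79.6 44
side drive yellow [0.623  0.0223] 21.8 106
side drive red [ 0.6231 -0.0846] 76.8 76
side drive green [ 0.6251 -0.1916] -7.1 81
side rotor red [0.4311 0.0424] -19.1 64
side rotor yellow [ 0.4273 -0.0708] -170.7 39
side rotor green [ 0.4379 -0.1851] 24.2 71
```

View pics/rect_top.png

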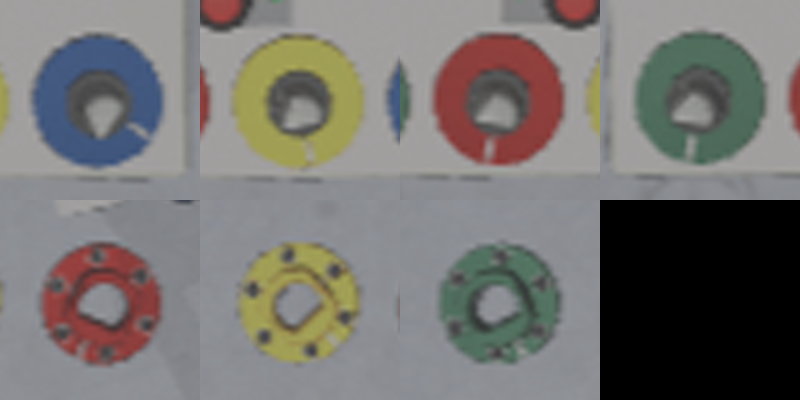

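View pics/rect_side.png

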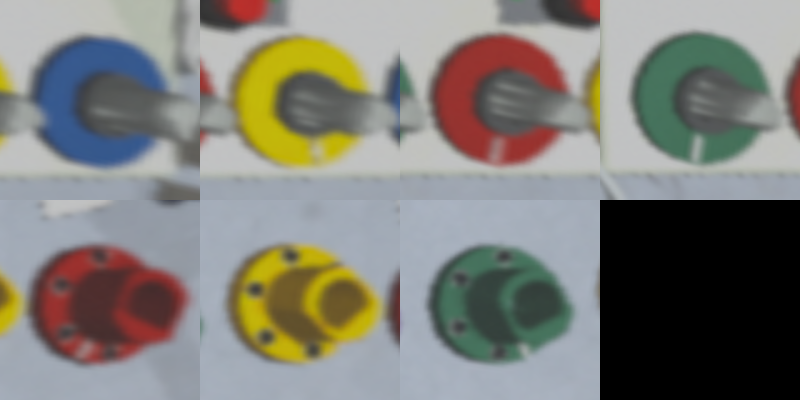

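```bash
cat > m2.py <<'E'
from meas import *
D={'blue':(.623,.131,55),'yellow':(.623,.0225,13),'red':(.6233,-.085,-11),'green':(.6245,-.1925,-9)}
Rr={'red':(.4305,.0427,-22),'yellow':(.427,-.0695,41),'green':(.437,-.1885,24)}
def line(c,img,x,y,z,col,rad,r1,r2,a0,fit=True):
    if fit:
        x,y=measure(c,img,x,y,z,rad,col,r1,r2)[:2]
    rs=np.arange(r1,r2,.001);an=np.radians(a0+np.arange(-30,30.1,1))
    Rr_,A=np.meshgrid(rs,an,indexing='ij')
    P=np.stack([x+Rr_*np.cos(A),y+Rr_*np.sin(A),np.full_like(A,z)],-1)
    q=(P@np.array(c['R']).T+np.array(c['t']))@np.array(c['camera_matrix']).T
    m=(q[...,:2]/q[...,2:]).astype(np.float32)
    v=cv2.remap(img.astype(np.float32),m[...,0],m[...,1],cv2.INTER_CUBIC)
    ds=v.min(-1)/v.max(-1)
    p=ds.mean(0);p=p-np.percentile(p,40);p[p<.35*p.max()]=0
    k=np.argmax(p);s=slice(max(k-11,0),k+12)
    return (x,y),a0-30+ (p[s]*np.arange(61)[s]).sum()/p[s].sum()
if __name__=='__main__':
  for n in('top','side'):
    cs=[robot.read_camera(n) for _ in range(4)]; c=cs[0]
    img=np.mean([k['color'] for k in cs],0)
    i8=img.astype(np.uint8)
    for col,(x,y,a) in D.items():
        for r1,r2 in((.028,.044),(.033,.044)):
            p,aa=line(c,i8,x,y,.055,col,.046,r1,r2,a); print(n,'drive',col,np.round(p,4),round(aa,1))
    for col,(x,y,a) in Rr.items():
        p,aa=line(c,i8,x,y,.012,col,.042,.029,.04,a,fit=False); print(n,'rotor',col,np.round(p,4),round(aa,1))
E
python3 m2.py
```

```text
top drive blue [0.6229 0.1301] 55.1
top drive blue [0.6229 0.1301] 55.2
top drive yellow [0.6231 0.0223] 12.4
top drive yellow [0.6231 0.0223] 12.5
top drive red [ 0.6233 -0.0855] -10.7
top drive red [ 0.6233 -0.0855] -10.6
top drive green [ 0.6216 -0.1925] -11.8
top drive green [ 0.6216 -0.1925] -11.8
top rotor red [0.4305 0.0427] -49.5
top rotor yellow [ 0.427  -0.0695] 68.5
top rotor green [ 0.437  -0.1885] 50.9
side drive blue [0.6232 0.1324] 73.0
side drive blue [0.6232 0.1324] 73.0
side drive yellow [0.6229 0.0223] 21.2
side drive yellow [0.6229 0.0223] 20.4
side drive red [ 0.6231 -0.0847] -4.2
side drive red [ 0.6231 -0.0847] -4.6
side drive green [ 0.6251 -0.1917] -7.5
side drive green [ 0.6251 -0.1917] -7.3
side rotor red [0.4305 0.0427] -48.6
side rotor yellow [ 0.427  -0.0695] 17.0
side rotor green [ 0.437  -0.1885] -0.8
```

The top-view angles can be trusted. The side-view fit is biased by the visible disc wall.

| Colour | Head line angle | Rotor line angle |
|---|---|---|
| Yellow | 12.4° | about 42° |
| Red | -10.7° | about -21° |
| Green | -11.8° | about 25° |

Red goes first.

```bash
python3 go.py .4305 .0427 .12 158.5
```

```text
tilt: tool z xy [0.0325 0.004 ]
from [0.5577 0.3497 0.1642] az -179.86 q1 0.49 q6 -1.08 t 32.65 open 0.0652 F [-0.9  0.1  0.8] | delta [0.1293, -0.3069, 0.0388] spin 0.3778
```

```bash
python3 -m pendant '[{"delta_pos":[0.129,-0.307,0.0],"spin":0.378},{"delta_pos":[0.129,-0.307,0.0],"spin":0.378},{"delta_pos":[0.129,-0.307,0],"spin":0.378},{"delta_pos":[0.129,-0.307,0],"spin":0.378},{"delta_pos":[0.129,-0.307,0.03],"spin":0.378},{"delta_pos":[0.129,-0.307,0.039],"spin":0.378},{"delta_pos":[0.129,-0.307,0.039],"spin":0.378},{"delta_pos":[0.129,-0.307,0.039],"spin":0.378},{"delta_pos":[0.129,-0.307,0.039],"spin":0.378},{"delta_pos":[0.129,-0.307,0.039],"spin":0.378}]'; python3 go.py .4305 .0427 .016 158.5;python3 look.py .4305 .0427 .03 c1 40;
```

```text
t: 33.65
tool_pos: [0.4317, 0.0432, 0.1207]
orientation: [0.58, 3.054, 0.017]
force: [0.8, 0.7, 0.4]
opening: 0.0649
tilt: tool z xy [0.034  0.0044]
from [0.4317 0.0432 0.1207] az 158.49 q1 -0.02 q6 -1.22 t 33.65 open 0.0649 F [0.8 0.7 0.4] | delta [0.0041, -0.0026, 0.1045] spin -0.0002
top [238 221]
side [223 197]
```

View pics/c1.png

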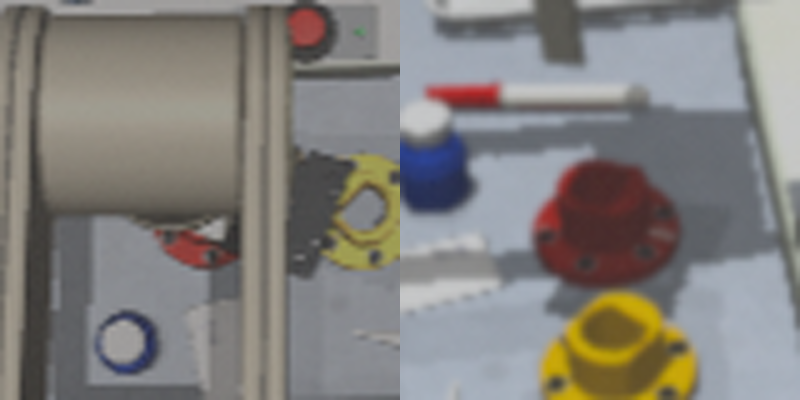

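```bash
python3 -m pendant '[{"delta_pos":[0.001,-0.001,0.03],"spin":0},{"delta_pos":[0.003,-0.002,0.06],"spin":0},{"delta_pos":[0.004,-0.0025,0.085],"spin":0},{"delta_pos":[0.004,-0.0025,0.096],"spin":0},{"delta_pos":[0.004,-0.0025,0.1],"spin":0},{"delta_pos":[0.004,-0.0025,0.102],"spin":0},{"delta_pos":[0.004,-0.0025,0.102],"spin":0}]'; python3 -m pendant '[{"delta_pos":[0,0,0],"spin":0},{"delta_pos":[0,0,0],"spin":0},{"delta_pos":[0,0,0],"spin":0},{"delta_pos":[0,0,0],"spin":0},{"delta_pos":[0,0,0],"spin":0},{"delta_pos":[0,0,0],"spin":0}]' 1 30; python3 go.py .623 -.085 .15 169.3
```

```text
t: 34.45
tool_pos: [0.4315, 0.0432, 0.0195]
orientation: [0.577, 3.054, 0.017]
force: [0.1, -0.9, 0.3]
opening: 0.0647
t: 35.05
tool_pos: [0.4315, 0.0432, 0.0195]
orientation: [0.577, 3.054, 0.017]
force: [0.7, 0.0, 0.9]
opening: 0.0216
tilt: tool z xy [0.0351 0.0042]
from [0.4315 0.0432 0.0195] az 158.58 q1 -0.02 q6 -1.22 t 35.05 open 0.0216 F [0.7 0.  0.9] | delta [-0.2291, -0.0473, -0.1242] spin -0.1871
```

```bash
python3 look.py .4305 .0427 .03 c2 40;
```

```text
top [238 221]
side [223 197]
```

View pics/c2.png

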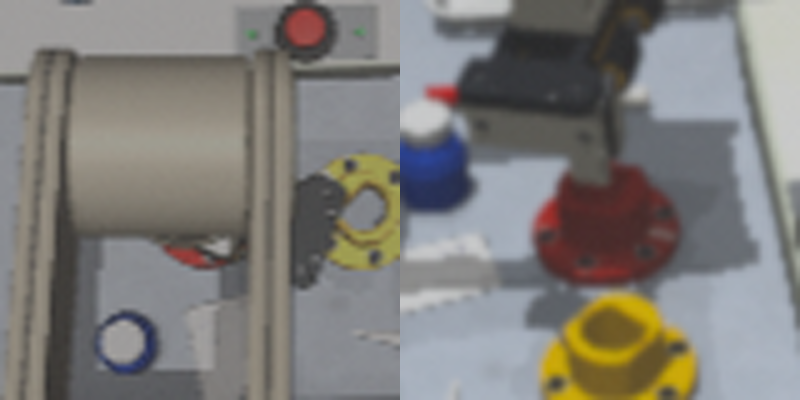

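```bash
python3 -m pendant '[{"delta_pos":[0,0,0],"spin":0},{"delta_pos":[0,0,0],"spin":0}]'; python3 -m pendant '[{"delta_pos":[0,0,0],"spin":0},{"delta_pos":[0,0,0],"spin":0},{"delta_pos":[0,0,0],"spin":0},{"delta_pos":[0,0,0],"spin":0},{"delta_pos":[0,0,0],"spin":0},{"delta_pos":[0,0,0],"spin":0},{"delta_pos":[0,0,0],"spin":0},{"delta_pos":[0,0,0],"spin":0}]' -0.5;
```

```text
t: 35.35
tool_pos: [0.4314, 0.0432, 0.0194]
orientation: [0.577, 3.054, 0.017]
force: [-0.5, -0.9, 0.4]
opening: 0.0012
t: 36.15
tool_pos: [0.4314, 0.0432, 0.0194]
orientation: [0.577, 3.054, 0.017]
force: [0.1, -0.6, 0.2]
opening: 0.0605
```

```bash
python3 - <<'E'
from h import *
c=cam('side');s=robot.read_state();T=s['tool_pos'];R=Ro.from_rotvec(s['orientation']).as_matrix()
p0=proj(c,[.4305,.0427,.04]).astype(int);h=30
im=cv2.resize(c['color'][p0[1]-h:p0[1]+h,p0[0]-h:p0[0]+h],(600,600),interpolation=cv2.INTER_CUBIC)
for d in([0,.03,0],[0,-.03,0],[0,0.03,-.04],[0,-.03,-.04],[0,0,0]):
    q=(proj(c,T+R@np.array(d))-p0+h)*10; cv2.circle(im,tuple(int(v) for v in q),5,(255,0,255),-1)
cv2.imwrite('pics/c3.png',im)
E
```

```text
(no output)
```

View pics/c3.png

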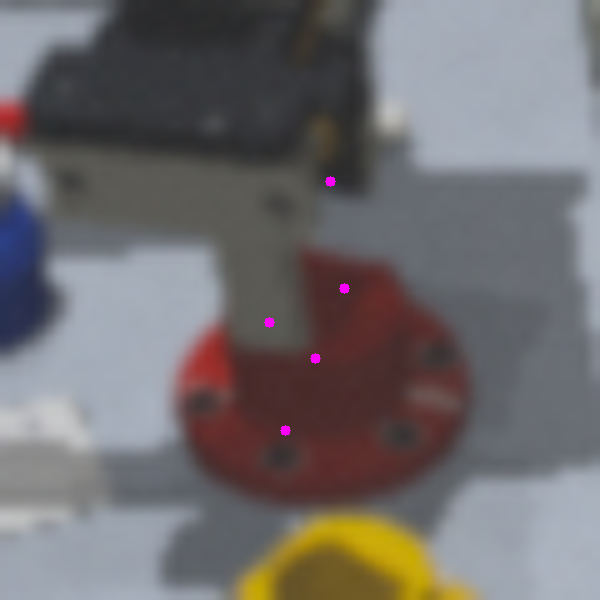

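```bash
python3 - <<'E'
from h import *
c=cam('side')
def test(T,op,p0,sc,off):
    for s in(-1,1):
        print(np.round([ (proj(c,np.array(T)+[0,s*op/2,dz])-p0)*sc+off for dz in(0,.03)],0).tolist())
p=proj(c,[.623,.134,.09]).astype(int)
test([.6225,.1344,.0737],.093,p-60,400/120,[400,0])
T=[.557,.3493,.1627];q=proj(c,T).astype(int);print(q)
im=cv2.imread('pics/s1.png');h=25
y0=max(q[1]-h,0)
cv2.imwrite('pics/c4.png',cv2.resize(im[y0:y0+2*h,q[0]-h:q[0]+h],(600,600),interpolation=cv2.INTER_CUBIC))
test(T,.065,np.array([q[0]-h,y0]),12,[0,0])
E
```

```text
[[612.0, 249.0], [613.0, 221.0]]
[[592.0, 186.0], [592.0, 159.0]]
[251  96]
[[321.0, 374.0], [317.0, 269.0]]
[[287.0, 251.0], [283.0, 148.0]]
```

View pics/c4.png

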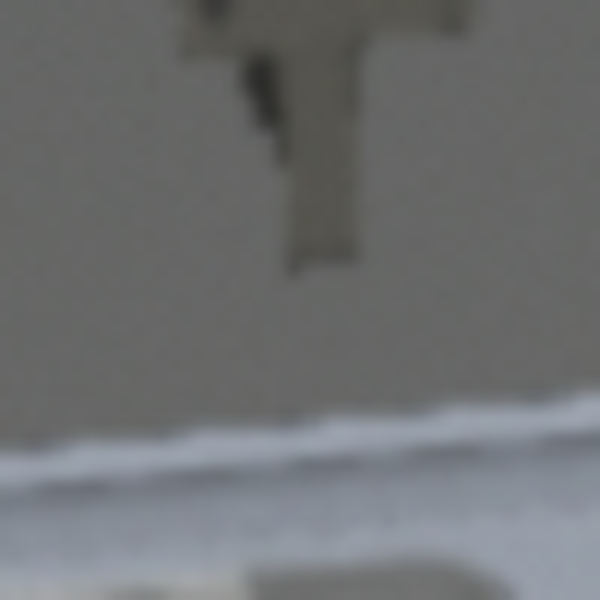

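The drawn fingertips sit about 30–36 mm above the reported TCP in every picture (here px (320,262) against the expected (320,374)). That explains the marginal cap grips and the missed hub, so I allow for it and go lower.

```bash
python3 -m pendant '[{"delta_pos":[0,0,0.01],"spin":0},{"delta_pos":[0.0005,0,0.018],"spin":0},{"delta_pos":[0.001,0,0.025],"spin":0},{"delta_pos":[0.001,0,0.028],"spin":0},{"delta_pos":[0.001,0,0.028],"spin":0}]' -0.4; python3 -m pendant '[{"delta_pos":[0,0,0],"spin":0},{"delta_pos":[0,0,0],"spin":0}]';python3 look.py .4305 .0427 .03 c5 30;
```

```text
t: 36.75
tool_pos: [0.4306, 0.0437, -0.0095]
orientation: [0.578, 3.056, 0.016]
force: [1.2, -0.3, 0.3]
opening: 0.0652
t: 36.95
tool_pos: [0.4308, 0.0437, -0.0093]
orientation: [0.577, 3.055, 0.016]
force: [-0.4, -0.1, 0.1]
opening: 0.0652
top [238 221]
side [223 197]
```

View pics/c5.png

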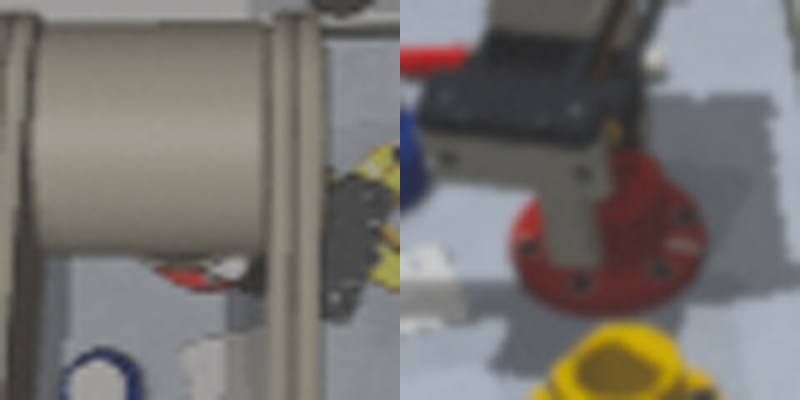

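```bash
python3 -m pendant '[{"delta_pos":[0,0,0.003],"spin":0},{"delta_pos":[0.0,0,0.005],"spin":0},{"delta_pos":[0,0,0.005],"spin":0}]'; python3 -m pendant '[{"delta_pos":[0,0,0],"spin":0},{"delta_pos":[0,0,0],"spin":0},{"delta_pos":[0,0,0],"spin":0},{"delta_pos":[0,0,0],"spin":0},{"delta_pos":[0,0,0],"spin":0},{"delta_pos":[0,0,0],"spin":0}]' 1 35;python3 go.py .623 -.085 .12 169.3
```

```text
t: 37.35
tool_pos: [0.4308, 0.0437, -0.0146]
orientation: [0.578, 3.056, 0.016]
force: [-0.0, 0.2, -0.3]
opening: 0.0654
t: 37.95
tool_pos: [0.4308, 0.0437, -0.0145]
orientation: [0.577, 3.056, 0.016]
force: [-1.1, 0.4, 1.2]
opening: 0.0428
tilt: tool z xy [0.0333 0.0043]
from [ 0.4308  0.0437 -0.0145] az 158.58 q1 -0.02 q6 -1.22 t 37.95 open 0.0428 F [-1.1  0.4  1.2] | delta [-0.2298, -0.0476, -0.1286] spin -0.1871
```

Gripped at 42.8 mm. Lift, and carry it above the red head.

```bash
python3 -m pendant '[{"delta_pos":[0,0,-0.02],"spin":0},{"delta_pos":[0,0,-0.06],"spin":0},{"delta_pos":[0,0,-0.1],"spin":0},{"delta_pos":[0,0,-0.135],"spin":0},{"delta_pos":[0,0,-0.135],"spin":0},{"delta_pos":[0,0,-0.135],"spin":0}]';python3 go.py .6235 -.0847 .12 169.3;python3 look.py .43 .0427 .14 c6 40;
```

```text
t: 38.55
tool_pos: [0.4268, 0.0431, 0.1208]
orientation: [0.577, 3.054, 0.017]
force: [-0.8, 0.5, -3.4]
opening: 0.0433
tilt: tool z xy [0.0349 0.0043]
from [0.4268 0.0431 0.1208] az 158.58 q1 -0.02 q6 -1.22 t 38.55 open 0.0433 F [-0.8  0.5 -3.4] | delta [-0.2296, -0.0473, 0.0071] spin -0.1871
top [236 218]
side [219 166]
```

View pics/c6.png

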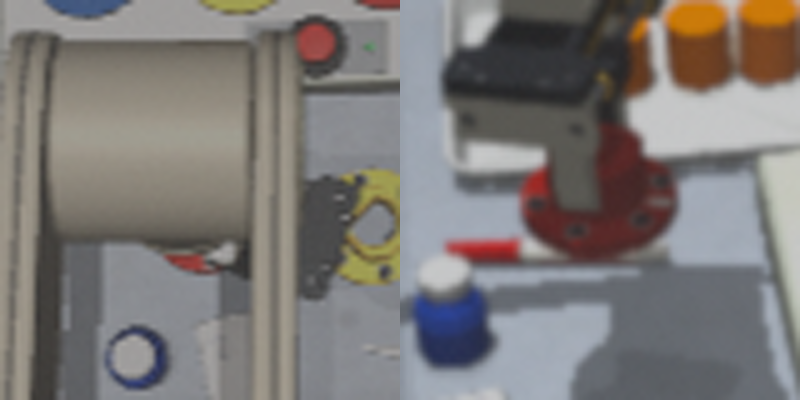

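```bash
python3 -m pendant '[{"delta_pos":[-0.2296,-0.0473,0.007],"spin":-0.187},{"delta_pos":[-0.2296,-0.0473,0.007],"spin":-0.187},{"delta_pos":[-0.2296,-0.0473,0.007],"spin":-0.187},{"delta_pos":[-0.2296,-0.0473,0.007],"spin":-0.187},{"delta_pos":[-0.2296,-0.0473,0.007],"spin":-0.187},{"delta_pos":[-0.2296,-0.0473,0.007],"spin":-0.187},{"delta_pos":[-0.2296,-0.0473,0.007],"spin":-0.187},{"delta_pos":[-0.2296,-0.0473,0.007],"spin":-0.187},{"delta_pos":[-0.2296,-0.0473,0.007],"spin":-0.187}]';python3 go.py .6235 -.0847 .085 169.3;python3 look.py .623 -.085 .1 c7 30;
```

```text
t: 39.55
tool_pos: [0.6208, -0.0838, 0.1167]
orientation: [0.289, 3.099, 0.011]
force: [-0.4, 0.2, -2.2]
opening: 0.043
tilt: tool z xy [0.0297 0.0046]
from [ 0.6208 -0.0838  0.1167] az 169.34 q1 -0.22 q6 -1.61 t 39.55 open 0.043 F [-0.4  0.2 -2.2] | delta [-0.002, -0.0007, 0.0317] spin 0.0008
top [273 163]
side [301 200]
```

View pics/c7.png

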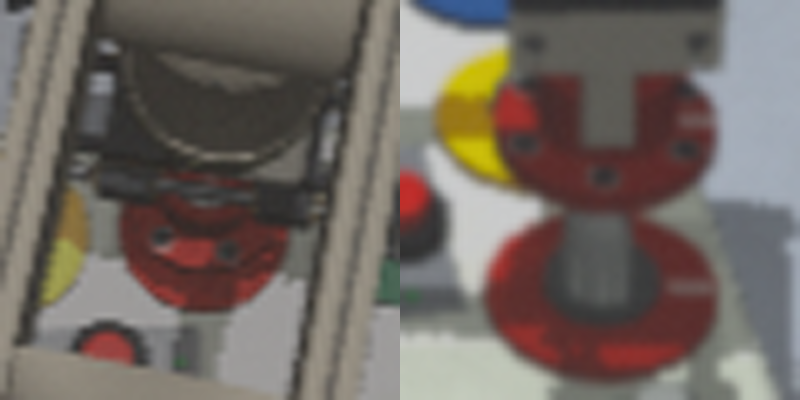

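```bash
python3 - <<'E'
from h import *
c=cam('side'); p0=np.array([301,200])-30
s=400/60
for X in([.623,-.085,.056],[.6208,-.0838,.140],[.6238,-.0838,.140]): print((proj(c,X)-p0)*s+[400,0])
print(robot.read_state()['tool_pos'])
E
```

```text
[597.51044241 288.75992472]
[599.63282928 123.31108972]
[607.52332241 122.40986779]
[ 0.62145441 -0.08408152  0.11754364]
```

```bash
python3 go.py .623 -.085 .075 169.3; python3 -m pendant '[{"delta_pos":[-0.0015,-0.001,0.01],"spin":0},{"delta_pos":[-0.001,-0.001,0.02],"spin":0},{"delta_pos":[-0.0005,-0.001,0.026],"spin":0},{"delta_pos":[-0.0005,-0.001,0.03],"spin":0},{"delta_pos":[-0.0005,-0.001,0.034],"spin":0},{"delta_pos":[-0.0005,-0.001,0.038],"spin":0},{"delta_pos":[-0.0005,-0.001,0.041],"spin":0},{"delta_pos":[-0.0005,-0.001,0.041],"spin":0}]';python3 go.py .623 -.085 .0485 169.3
```

```text
tilt: tool z xy [0.0312 0.0043]
from [ 0.6215 -0.0841  0.1175] az 169.34 q1 -0.22 q6 -1.61 t 39.7 open 0.0431 F [ 1.2 -0.1 -3. ] | delta [-0.0004, -0.001, 0.0426] spin 0.0007
t: 40.5
tool_pos: [0.6228, -0.0849, 0.076]
orientation: [0.289, 3.098, 0.011]
force: [-0.1, -0.6, -2.5]
opening: 0.0426
tilt: tool z xy [0.0306 0.0044]
from [ 0.6228 -0.0849  0.076 ] az 169.34 q1 -0.22 q6 -1.61 t 40.5 open 0.0426 F [-0.1 -0.6 -2.5] | delta [0.0006, -0.0003, 0.0275] spin 0.0007
```

It slid over the spindle top without contact. Continue down.

```bash
python3 -m pendant '[{"delta_pos":[0.0002,0,0.005],"spin":0},{"delta_pos":[0.0003,0,0.01],"spin":0},{"delta_pos":[0.0005,0,0.015],"spin":0},{"delta_pos":[0.0006,0,0.02],"spin":0},{"delta_pos":[0.0006,0,0.023],"spin":0},{"delta_pos":[0.0006,0,0.025],"spin":0},{"delta_pos":[0.0006,0,0.025],"spin":0}]';python3 go.py .623 -.085 .0485 169.3
```

```text
t: 41.2
tool_pos: [0.6228, -0.0847, 0.0507]
orientation: [0.289, 3.099, 0.011]
force: [0.2, 0.2, -1.9]
opening: 0.0431
tilt: tool z xy [0.0301 0.0045]
from [ 0.6228 -0.0847  0.0507] az 169.34 q1 -0.22 q6 -1.61 t 41.2 open 0.0431 F [ 0.2  0.2 -1.9] | delta [-0.0002, -0.0003, 0.0022] spin 0.0006
```

```bash
python3 -m pendant '[{"delta_pos":[0,0,0.001],"spin":0},{"delta_pos":[0,0,0.002],"spin":0},{"delta_pos":[0,0,0.003],"spin":0},{"delta_pos":[0,0,0.003],"spin":0}]';python3 -m pendant '[{"delta_pos":[0,0,0],"spin":0},{"delta_pos":[0,0,0],"spin":0},{"delta_pos":[0,0,0],"spin":0},{"delta_pos":[0,0,0],"spin":0},{"delta_pos":[0,0,-0.03],"spin":0},{"delta_pos":[0,0,-0.07],"spin":0},{"delta_pos":[0,0,-0.1],"spin":0},{"delta_pos":[0,0,-0.1],"spin":0}]' -0.4; python3 go.py .4275 -.0692 .1 222;python3 look.py .623 -.085 .08 c8 30;
```

```text
t: 41.6
tool_pos: [0.6232, -0.0847, 0.0491]
orientation: [0.289, 3.098, 0.011]
force: [-4.9, 0.9, 7.2]
opening: 0.0427
t: 42.4
tool_pos: [0.6235, -0.086, 0.1555]
orientation: [0.288, 3.089, 0.009]
force: [0.3, -0.2, 0.5]
opening: 0.0651
tilt: tool z xy [0.04   0.0022]
from [ 0.6235 -0.086   0.1555] az 169.34 q1 -0.23 q6 -1.61 t 42.4 open 0.0651 F [ 0.3 -0.2  0.5] | delta [0.1978, -0.0202, 0.0476] spin -0.9190
top [273 165]
side [300 206]
```

View pics/c8.png

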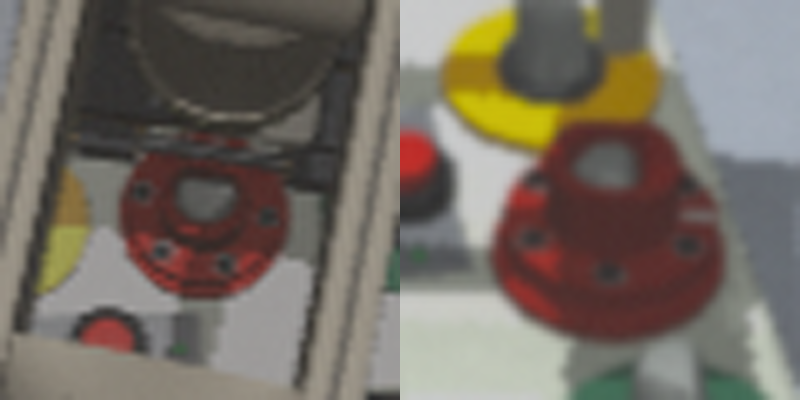

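Red is home: side crop px (610,230) shows it level with the spindle tip just inside the hub. Next yellow; I check where the remaining rotors lie first.

```bash
python3 - <<'E'
from h import *
for n in('top','side'):
    c=cam(n)
    for l in ['rotor_green_mid','rotor_yellow_mid','saline_bottle_mid']:
        for m in robot.mark_of(n,l)[:2]: print(n,l,round(m['score'],2),np.round(world(c,m['location']),3))
E
python3 look.py .43 -.13 .02 d1 45
```

```text
top rotor_green_mid 0.77 [ 0.438 -0.19   0.022]
top rotor_yellow_mid 0.62 [0.556 0.35  0.028]
top rotor_yellow_mid 0.29 [0.507 0.352 0.027]
side rotor_green_mid 0.78 [ 0.435 -0.188  0.019]
side rotor_green_mid 0.17 [ 0.526 -0.399  0.062]
side rotor_yellow_mid 0.8 [ 0.428 -0.07   0.028]
side saline_bottle_mid 0.7 [ 0.53  -0.396  0.064]
side saline_bottle_mid 0.6 [0.512 0.35  0.028]
top [286 221]
side [229 244]
```

View pics/d1.png

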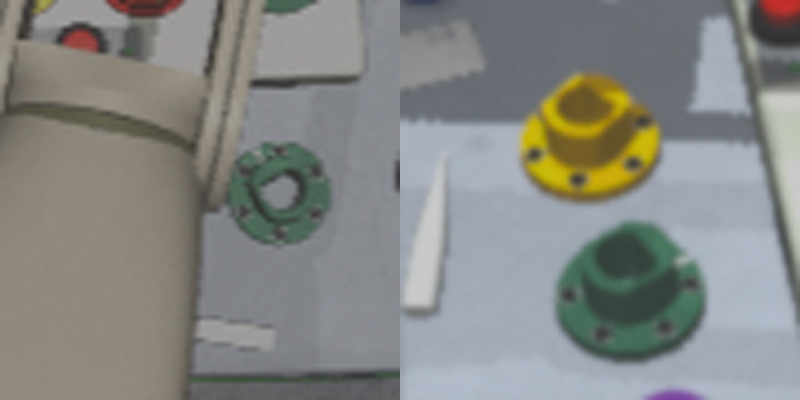

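```bash
python3 go.py .4285 -.0695 .1 222; python3 -m pendant '[{"delta_pos":[0.1968,-0.02,0],"spin":-0.919},{"delta_pos":[0.1968,-0.02,0],"spin":-0.919},{"delta_pos":[0.1968,-0.02,0.0],"spin":-0.919},{"delta_pos":[0.1968,-0.02,0.0],"spin":-0.919},{"delta_pos":[0.1968,-0.02,0.02],"spin":-0.919},{"delta_pos":[0.1968,-0.02,0.04],"spin":-0.919},{"delta_pos":[0.1968,-0.02,0.048],"spin":-0.919},{"delta_pos":[0.1968,-0.02,0.048],"spin":-0.919},{"delta_pos":[0.1968,-0.02,0.048],"spin":-0.919},{"delta_pos":[0.1968,-0.02,0.048],"spin":-0.919}]';python3 go.py .4275 -.0695 -.0145 222;
```

```text
tilt: tool z xy [0.0303 0.0045]
from [ 0.62   -0.0851  0.1487] az 169.34 q1 -0.23 q6 -1.61 t 43.0 open 0.065 F [-0.7 -0.3  0.4] | delta [0.1924, -0.0205, 0.0429] spin -0.9190
t: 44.0
tool_pos: [0.4252, -0.0684, 0.0956]
orientation: [-1.112, 2.906, -0.011]
force: [0.2, -0.1, 0.2]
opening: 0.0649
tilt: tool z xy [0.031  0.0042]
from [ 0.4252 -0.0684  0.0956] az -138.10 q1 -0.29 q6 -2.60 t 44.0 open 0.0649 F [ 0.2 -0.1  0.2] | delta [0.0019, -0.0005, 0.1101] spin -0.0017
```

```bash
python3 -m pendant '[{"delta_pos":[0.0,0,0.03],"spin":0},{"delta_pos":[0.001,0,0.065],"spin":0},{"delta_pos":[0.0015,-0.0005,0.09],"spin":0},{"delta_pos":[0.002,-0.0005,0.1],"spin":0},{"delta_pos":[0.002,-0.0005,0.106],"spin":0},{"delta_pos":[0.002,-0.0005,0.11],"spin":0},{"delta_pos":[0.002,-0.0005,0.11],"spin":0}]'; python3 look.py .4275 -.07 .02 d2 30;python3 go.py .4275 -.0695 -.0145 222;
```

```text
t: 44.7
tool_pos: [0.4282, -0.0698, -0.0136]
orientation: [-1.111, 2.905, -0.012]
force: [0.1, -0.7, -0.3]
opening: 0.0654
top [270 222]
side [226 228]
tilt: tool z xy [0.0327 0.0037]
from [ 0.4284 -0.0699 -0.0133] az -138.11 q1 -0.29 q6 -2.60 t 44.8 open 0.0653 F [-0.3 -0.3 -0.3] | delta [0.0004, 0.0009, 0.0012] spin -0.0019
```

View pics/d2.png

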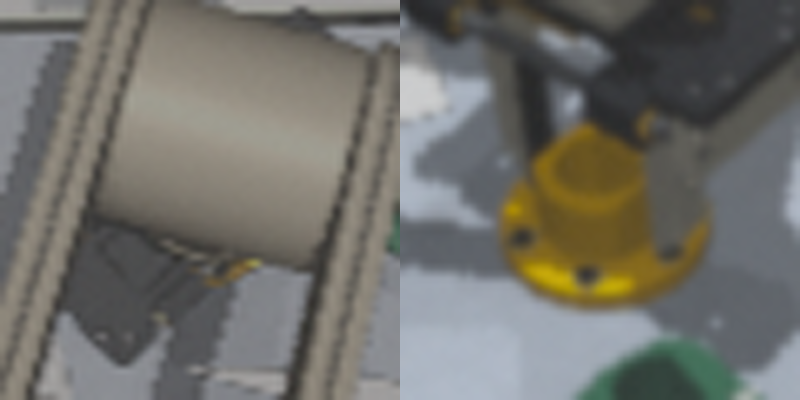

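The fingers straddle the yellow hub's flats, at side crop px (545,110) and (680,200). Close.

```bash
python3 -m pendant '[{"delta_pos":[0.0,0.0005,0.001],"spin":0},{"delta_pos":[0,0.0005,0.001],"spin":0},{"delta_pos":[0,0.0005,0.001],"spin":0},{"delta_pos":[0,0.0005,0.001],"spin":0},{"delta_pos":[0,0.0005,0.001],"spin":0},{"delta_pos":[0,0.0005,0.001],"spin":0},{"delta_pos":[0,0.0005,0.001],"spin":0}]' 1 35; python3 -m pendant '[{"delta_pos":[0,0,-0.02],"spin":0},{"delta_pos":[0,0,-0.06],"spin":0},{"delta_pos":[0,0,-0.1],"spin":0},{"delta_pos":[0,0,-0.135],"spin":0},{"delta_pos":[0,0,-0.135],"spin":0},{"delta_pos":[0,0,-0.135],"spin":0}]';python3 go.py .623 .023 .12 192.4
```

```text
t: 45.5
tool_pos: [0.4283, -0.0695, -0.0139]
orientation: [-1.111, 2.904, -0.013]
force: [-1.5, 0.2, 5.7]
opening: 0.0428
t: 46.1
tool_pos: [0.4242, -0.0702, 0.1212]
orientation: [-1.111, 2.903, -0.014]
force: [0.1, 0.6, -2.7]
opening: 0.0425
tilt: tool z xy [0.0342 0.0033]
from [ 0.4242 -0.0702  0.1212] az -138.10 q1 -0.30 q6 -2.60 t 46.1 open 0.0425 F [ 0.1  0.6 -2.7] | delta [-0.2101, -0.0632, 0.0083] spin 0.5148
```

```bash
python3 -m pendant '[{"delta_pos":[-0.2101,-0.0632,0.005],"spin":0.515},{"delta_pos":[-0.2101,-0.0632,0.005],"spin":0.515},{"delta_pos":[-0.2101,-0.0632,0.005],"spin":0.515},{"delta_pos":[-0.2101,-0.0632,0.005],"spin":0.515},{"delta_pos":[-0.2101,-0.0632,0.005],"spin":0.515},{"delta_pos":[-0.2101,-0.0632,0.005],"spin":0.515},{"delta_pos":[-0.2101,-0.0632,0.005],"spin":0.515},{"delta_pos":[-0.2101,-0.0632,0.005],"spin":0.515},{"delta_pos":[-0.2101,-0.0632,0.005],"spin":0.515},{"delta_pos":[-0.2101,-0.0632,0.005],"spin":0.515}]';python3 look.py .623 .023 .1 d3 30;python3 go.py .623 .023 .075 192.4
```

```text
t: 47.1
tool_pos: [0.6224, 0.0225, 0.1234]
orientation: [-0.334, 3.089, -0.001]
force: [0.8, -1.1, -2.1]
opening: 0.0425
top [242 164]
side [292 174]
tilt: tool z xy [0.0349 0.0033]
from [0.6227 0.0226 0.1237] az -167.65 q1 -0.05 q6 -1.84 t 47.2 open 0.0428 F [ 0.4 -0.7 -1.7] | delta [0.0014, 0.0005, 0.0486] spin -0.0010
```

View pics/d3.png

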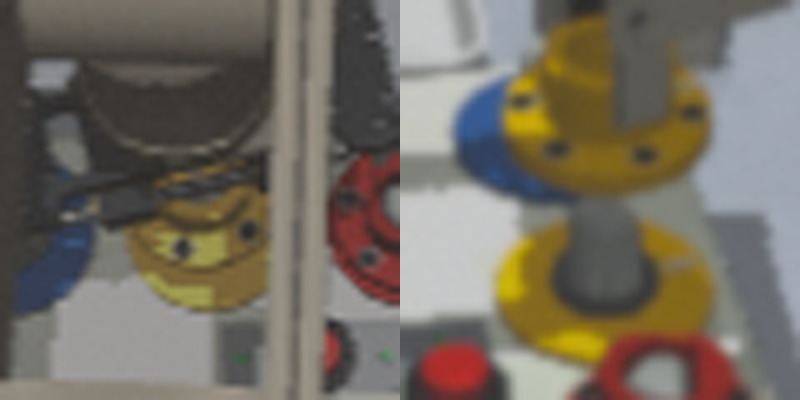

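```bash
python3 go.py .624 .023 .075 192.4;python3 -m pendant '[{"delta_pos":[-0.001,0.0005,0.01],"spin":0},{"delta_pos":[-0.001,0.0005,0.02],"spin":0},{"delta_pos":[-0.0005,0.0005,0.03],"spin":0},{"delta_pos":[-0.0,0.0005,0.035],"spin":0},{"delta_pos":[0.0002,0.0005,0.039],"spin":0},{"delta_pos":[0.0003,0.0005,0.043],"spin":0},{"delta_pos":[0.0004,0.0005,0.048],"spin":0},{"delta_pos":[0.0004,0.0005,0.048],"spin":0}]';python3 go.py .624 .023 .0485 192.4
```

```text
tilt: tool z xy [0.0349 0.0033]
from [0.6227 0.0226 0.1237] az -167.65 q1 -0.05 q6 -1.84 t 47.2 open 0.0428 F [ 0.4 -0.7 -1.7] | delta [0.0004, 0.0003, 0.0487] spin -0.0010
t: 48.0
tool_pos: [0.6235, 0.0232, 0.0749]
orientation: [-0.334, 3.09, -0.001]
force: [-0.3, -0.4, -2.4]
opening: 0.0432
tilt: tool z xy [0.0339 0.0033]
from [0.6235 0.0232 0.0749] az -167.65 q1 -0.05 q6 -1.84 t 48.0 open 0.0432 F [-0.3 -0.4 -2.4] | delta [0.0004, -0.0002, 0.0264] spin -0.0009
```

No contact; on down.

```bash
python3 -m pendant '[{"delta_pos":[0.0002,0,0.005],"spin":0},{"delta_pos":[0.0003,0,0.01],"spin":0},{"delta_pos":[0.0005,0,0.015],"spin":0},{"delta_pos":[0.0006,0,0.02],"spin":0},{"delta_pos":[0.0006,0,0.023],"spin":0},{"delta_pos":[0.0006,0,0.025],"spin":0},{"delta_pos":[0.0006,0,0.0265],"spin":0},{"delta_pos":[0.0006,0,0.0265],"spin":0}]';python3 go.py .624 .023 .0485 192.4
```

```text
t: 48.8
tool_pos: [0.624, 0.0233, 0.0498]
orientation: [-0.334, 3.089, -0.001]
force: [-6.2, 0.5, 8.2]
opening: 0.0425
tilt: tool z xy [0.0342 0.0033]
from [0.624  0.0233 0.0498] az -167.65 q1 -0.05 q6 -1.84 t 48.8 open 0.0425 F [-6.2  0.5  8.2] | delta [0.0001, -0.0003, 0.0013] spin -0.0008
```

```bash
python3 -m pendant '[{"delta_pos":[0,0,0],"spin":0},{"delta_pos":[0,0,0],"spin":0},{"delta_pos":[0,0,0],"spin":0},{"delta_pos":[0,0,0],"spin":0},{"delta_pos":[0,0,-0.03],"spin":0},{"delta_pos":[0,0,-0.07],"spin":0},{"delta_pos":[0,0,-0.1],"spin":0},{"delta_pos":[0,0,-0.1],"spin":0},{"delta_pos":[0,0,-0.1],"spin":0}]' -0.4; python3 look.py .623 .0 .08 d4 40;python3 look.py .437 -.189 .02 d5 30;python3 go.py .4375 -.1885 .09 205
```

```text
t: 49.7
tool_pos: [0.6213, 0.0229, 0.1507]
orientation: [-0.334, 3.087, -0.001]
force: [-0.6, -0.2, -0.3]
opening: 0.0652
top [249 165]
side [294 185]
top [303 218]
side [234 261]
tilt: tool z xy [0.031  0.0035]
from [0.6193 0.023  0.1477] az -167.66 q1 -0.05 q6 -1.84 t 49.9 open 0.0649 F [0.6 0.6 0.7] | delta [0.2245, -0.1676, 0.0513] spin -0.2209
```

View pics/d4.png

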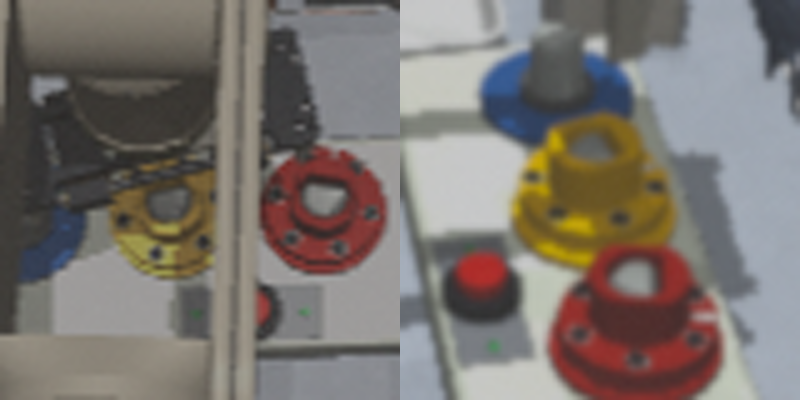

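View pics/d5.png

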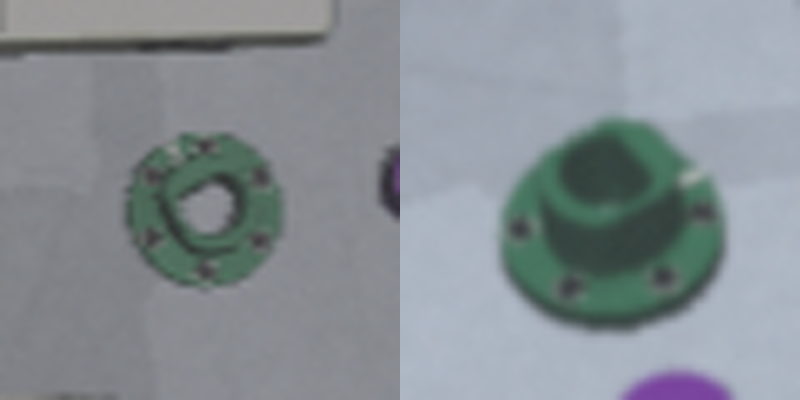

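Yellow and red are both home, and green hasn't moved. Now green.

```bash
python3 -m pendant '[{"delta_pos":[0.224,-0.1676,0.0],"spin":-0.23},{"delta_pos":[0.224,-0.1676,0],"spin":-0.23},{"delta_pos":[0.224,-0.1676,0],"spin":-0.23},{"delta_pos":[0.224,-0.1676,0],"spin":-0.23},{"delta_pos":[0.224,-0.1676,0.02],"spin":-0.23},{"delta_pos":[0.224,-0.1676,0.05],"spin":-0.23},{"delta_pos":[0.224,-0.1676,0.05],"spin":-0.23},{"delta_pos":[0.224,-0.1676,0.05],"spin":-0.23},{"delta_pos":[0.224,-0.1676,0.05],"spin":-0.23},{"delta_pos":[0.224,-0.1676,0.05],"spin":-0.23}]';python3 go.py .4382 -.1885 -.0145 205.5;
```

```text
t: 50.9
tool_pos: [0.4396, -0.1881, 0.0926]
orientation: [-0.689, 3.032, -0.007]
force: [0.1, -0.4, -0.3]
opening: 0.0653
tilt: tool z xy [0.033  0.0026]
from [ 0.4396 -0.1881  0.0926] az -154.38 q1 -0.53 q6 -2.55 t 50.9 open 0.0653 F [ 0.1 -0.4 -0.3] | delta [0.0048, 0.0015, 0.107] spin 0.0021
```

```bash
python3 -m pendant '[{"delta_pos":[0.002,0,0.03],"spin":0},{"delta_pos":[0.003,0.001,0.065],"spin":0},{"delta_pos":[0.004,0.001,0.09],"spin":0},{"delta_pos":[0.005,0.0015,0.1],"spin":0},{"delta_pos":[0.005,0.0015,0.105],"spin":0},{"delta_pos":[0.005,0.0015,0.107],"spin":0},{"delta_pos":[0.005,0.0015,0.107],"spin":0}]'; python3 look.py .437 -.189 .02 d6 30;python3 go.py .4382 -.1885 -.0145 205.5;
```

```text
t: 51.6
tool_pos: [0.4391, -0.1891, -0.0133]
orientation: [-0.689, 3.03, -0.009]
force: [0.7, 0.4, 0.0]
opening: 0.0651
top [303 218]
side [234 261]
tilt: tool z xy [0.0349 0.0015]
from [ 0.4391 -0.1892 -0.0131] az -154.37 q1 -0.53 q6 -2.56 t 51.7 open 0.065 F [ 0.6  0.  -0.4] | delta [0.0006, 0.001, 0.0013] spin 0.0023
```

View pics/d6.png

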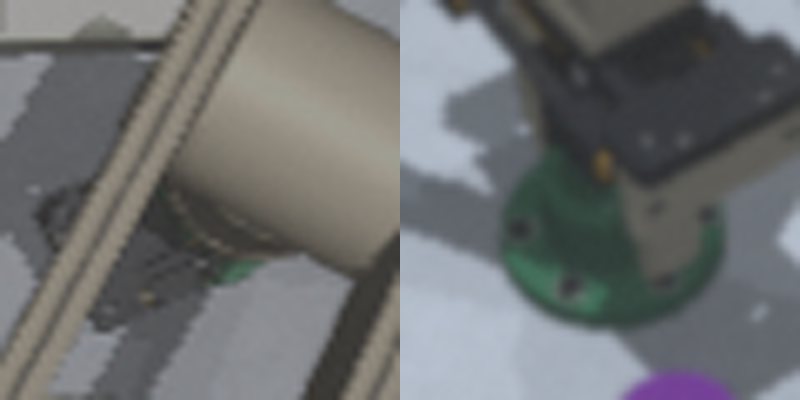

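The fingers are around the green hub, with the near tip at side crop px (670,270). Close and lift.

```bash
python3 -m pendant '[{"delta_pos":[0.0005,0.0005,0.001],"spin":0},{"delta_pos":[0.0005,0.0005,0.001],"spin":0},{"delta_pos":[0.0005,0.0005,0.001],"spin":0},{"delta_pos":[0.0005,0.0005,0.001],"spin":0},{"delta_pos":[0.0005,0.0005,0.001],"spin":0},{"delta_pos":[0.0005,0.0005,0.001],"spin":0},{"delta_pos":[0.0005,0.0005,0.001],"spin":0}]' 1 35; python3 -m pendant '[{"delta_pos":[0,0,-0.02],"spin":0},{"delta_pos":[0,0,-0.06],"spin":0},{"delta_pos":[0,0,-0.1],"spin":0},{"delta_pos":[0,0,-0.135],"spin":0},{"delta_pos":[0,0,-0.135],"spin":0},{"delta_pos":[0,0,-0.135],"spin":0}]';python3 go.py .6235 -.193 .12 168.2
```

```text
t: 52.4
tool_pos: [0.4387, -0.1892, -0.0139]
orientation: [-0.689, 3.03, -0.01]
force: [-2.1, -0.0, 4.6]
opening: 0.0426
t: 53.0
tool_pos: [0.4341, -0.1894, 0.1211]
orientation: [-0.689, 3.029, -0.011]
force: [-1.1, 0.8, -1.7]
opening: 0.0427
tilt: tool z xy [0.0361 0.0008]
from [ 0.4341 -0.1894  0.1211] az -154.37 q1 -0.54 q6 -2.56 t 53.0 open 0.0427 F [-1.1  0.8 -1.7] | delta [-0.1691, -0.085, 0.0079] spin 0.6533
```

```bash
python3 -m pendant '[{"delta_pos":[-0.169,-0.085,0.005],"spin":0.64},{"delta_pos":[-0.169,-0.085,0.005],"spin":0.64},{"delta_pos":[-0.169,-0.085,0.005],"spin":0.64},{"delta_pos":[-0.169,-0.085,0.005],"spin":0.64},{"delta_pos":[-0.169,-0.085,0.005],"spin":0.64},{"delta_pos":[-0.169,-0.085,0.005],"spin":0.64},{"delta_pos":[-0.169,-0.085,0.005],"spin":0.64},{"delta_pos":[-0.169,-0.085,0.005],"spin":0.64},{"delta_pos":[-0.169,-0.085,0.005],"spin":0.64},{"delta_pos":[-0.169,-0.085,0.005],"spin":0.64}]';python3 look.py .623 -.193 .1 d7 30;python3 go.py .624 -.193 .075 168.8
```

```text
t: 54.0
tool_pos: [0.6231, -0.1932, 0.1236]
orientation: [0.299, 3.09, 0.006]
force: [-0.6, 0.2, -2.0]
opening: 0.0428
top [304 162]
side [311 230]
tilt: tool z xy [0.0369 0.0005]
from [ 0.6233 -0.1931  0.1235] az 168.94 q1 -0.39 q6 -1.77 t 54.1 open 0.0429 F [ 0.3  0.2 -3. ] | delta [0.0011, -0.0001, 0.0485] spin 0.0024
```

View pics/d7.png

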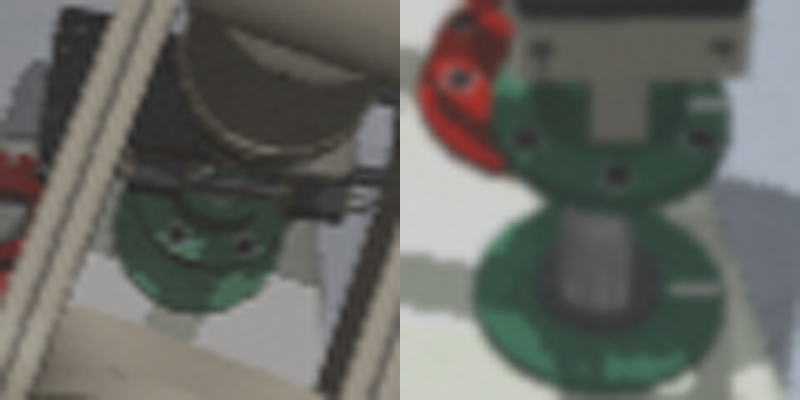

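```bash
python3 - <<'E'
from h import *
c=cam('side');a=proj(c,[.623,-.193,.056]);b=proj(c,[.623,-.193,.143]);d=proj(c,[.633,-.193,.143]);print((b-a)*400/60,(d-b)*40/60)
E
python3 -m pendant '[{"delta_pos":[0.0002,0,0.01],"spin":0},{"delta_pos":[0.0004,0,0.02],"spin":0},{"delta_pos":[0.0006,0,0.03],"spin":0},{"delta_pos":[0.0008,0,0.035],"spin":0},{"delta_pos":[0.001,0,0.039],"spin":0},{"delta_pos":[0.001,0,0.043],"spin":0},{"delta_pos":[0.001,0,0.048],"spin":0},{"delta_pos":[0.001,0,0.048],"spin":0}]';python3 go.py .624 -.193 .0485 168.8
```

```text
[  12.98494788 -172.39116203] [ 2.8254681  -0.34136928]
t: 54.95
tool_pos: [0.6238, -0.1927, 0.0746]
orientation: [0.299, 3.091, 0.007]
force: [0.3, -0.2, -2.1]
opening: 0.0428
tilt: tool z xy [0.0359 0.0009]
from [ 0.6238 -0.1927  0.0746] az 168.94 q1 -0.39 q6 -1.77 t 54.95 open 0.0428 F [ 0.3 -0.2 -2.1] | delta [0.0006, -0.0004, 0.0261] spin 0.0025
```

```bash
python3 -m pendant '[{"delta_pos":[0.0002,0,0.005],"spin":0},{"delta_pos":[0.0003,0,0.01],"spin":0},{"delta_pos":[0.0005,0,0.015],"spin":0},{"delta_pos":[0.0008,0,0.02],"spin":0},{"delta_pos":[0.0008,0,0.023],"spin":0},{"delta_pos":[0.0008,0,0.025],"spin":0},{"delta_pos":[0.0008,0,0.026],"spin":0},{"delta_pos":[0.0008,0,0.026],"spin":0}]';python3 go.py .624 -.193 .0485 168.8
```

```text
t: 55.75
tool_pos: [0.6239, -0.1926, 0.0501]
orientation: [0.299, 3.091, 0.006]
force: [-5.8, 2.9, 9.0]
opening: 0.043
tilt: tool z xy [0.036  0.0007]
from [ 0.6239 -0.1926  0.0501] az 168.94 q1 -0.39 q6 -1.77 t 55.75 open 0.043 F [-5.8  2.9  9. ] | delta [-0.0001, -0.0004, 0.0016] spin 0.0024
```

```bash
python3 -m pendant '[{"delta_pos":[0,0,0],"spin":0},{"delta_pos":[0,0,0],"spin":0},{"delta_pos":[0,0,0],"spin":0},{"delta_pos":[0,0,0],"spin":0},{"delta_pos":[0,0,-0.03],"spin":0},{"delta_pos":[0,0,-0.07],"spin":0},{"delta_pos":[0,0,-0.1],"spin":0},{"delta_pos":[0,0,-0.1],"spin":0},{"delta_pos":[0,0,-0.1],"spin":0}]' -0.4; python3 go.py .55 .33 .16 180
```

```text
t: 56.65
tool_pos: [0.621, -0.193, 0.1511]
orientation: [0.299, 3.089, 0.005]
force: [0.4, 0.4, -1.2]
opening: 0.0652
tilt: tool z xy [ 0.038  -0.0002]
from [ 0.621  -0.193   0.1511] az 168.94 q1 -0.39 q6 -1.77 t 56.65 open 0.0652 F [ 0.4  0.4 -1.2] | delta [0.1696, 0.4998, -0.0117] spin -0.1930
```

```bash
python3 -m pendant '[{"delta_pos":[0.17,0.5,-0.01],"spin":-0.19},{"delta_pos":[0.17,0.5,-0.01],"spin":-0.19},{"delta_pos":[0.17,0.5,-0.01],"spin":-0.19},{"delta_pos":[0.17,0.5,-0.01],"spin":-0.19},{"delta_pos":[0.17,0.5,-0.01],"spin":-0.19},{"delta_pos":[0.17,0.5,-0.01],"spin":-0.19},{"delta_pos":[0.17,0.5,-0.01],"spin":-0.19},{"delta_pos":[0.17,0.5,-0.01],"spin":-0.19},{"delta_pos":[0.17,0.5,-0.01],"spin":-0.19},{"delta_pos":[0.17,0.5,-0.01],"spin":-0.19}]' 1 20; python3 - <<'E'
from h import *
c=cam('top','t2.png');d=cam('side','s2.png')
p=proj(c,[.58,-.03,.03]).astype(int);q=proj(d,[.6,-.03,.03]).astype(int)
A=cv2.resize(c['color'][p[1]-40:p[1]+40,p[0]-70:p[0]+70],(800,457),interpolation=cv2.INTER_CUBIC)
cv2.imwrite('pics/e1.png',A)
cv2.imwrite('pics/e2.png',cv2.resize(d['color'][q[1]-70:q[1]+70,q[0]-60:q[0]+60],(514,600),interpolation=cv2.INTER_CUBIC))
for n,cc in(('top',c),('side',d)):
  cam(n)
  for l in ['rotor_green_mid','rotor_yellow_mid','rotor_red_mid','drive_green_seat','drive_yellow_seat','drive_red_seat','test_button_top','cap_1_mid','saline_bottle_mid']:
    for m in robot.mark_of(n,l)[:6 if 'cap' in l else 1]: print(n,l,round(m['score'],2),np.round(world(cc,m['location']),4))
E
python3 look.py .48 .35 .03 e3 50
```

```text
t: 57.65
tool_pos: [0.5517, 0.3042, 0.1555]
orientation: [0.004, 3.107, -0.002]
force: [0.8, -0.4, 0.1]
opening: 0.0005
top rotor_green_mid 0.7 [ 0.622  -0.1939  0.0867]
top rotor_yellow_mid 0.73 [0.618  0.0225 0.083 ]
top rotor_red_mid 0.87 [ 0.6222 -0.0834  0.0866]
top drive_green_seat 0.62 [ 0.6242 -0.1958  0.0654]
top drive_yellow_seat 0.51 [0.6237 0.0213 0.0684]
top drive_red_seat 0.5 [ 0.621  -0.0854  0.062 ]
top test_button_top 0.44 [ 0.5521 -0.0291  0.0689]
top cap_1_mid 0.67 [ 0.4509 -0.3079  0.0205]
top saline_bottle_mid 0.49 [ 0.5265 -0.4001  0.0578]
side rotor_green_mid 0.78 [ 0.6236 -0.1906  0.0827]
side rotor_yellow_mid 0.6 [0.6259 0.0219 0.0864]
side rotor_red_mid 0.58 [ 0.6238 -0.0911  0.0889]
side drive_green_seat 0.7 [ 0.6234 -0.1946  0.064 ]
side drive_red_seat 0.64 [ 0.6256 -0.0852  0.0652]
side test_button_top 0.49 [ 0.5543 -0.0275  0.071 ]
side cap_1_mid 0.79 [ 0.4449 -0.3095  0.0211]
side cap_1_mid 0.47 [0.407  0.3552 0.0255]
side saline_bottle_mid 0.94 [ 0.5287 -0.3985  0.0607]
top [153 210]
side [229 134]
```

View pics/e1.png

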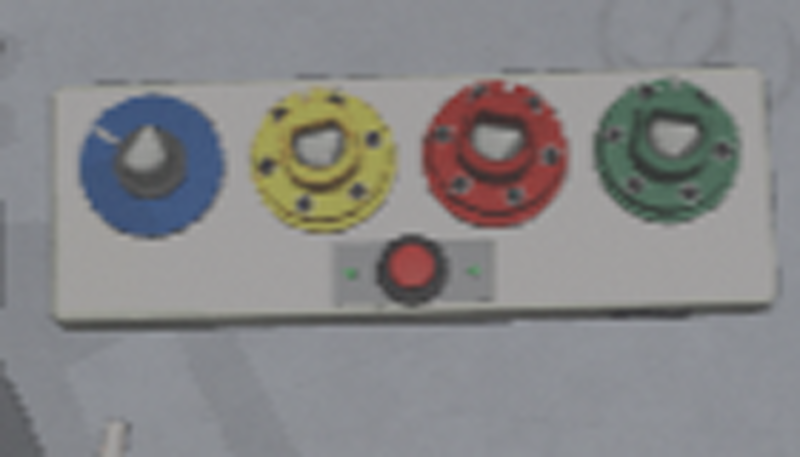

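View pics/e2.png

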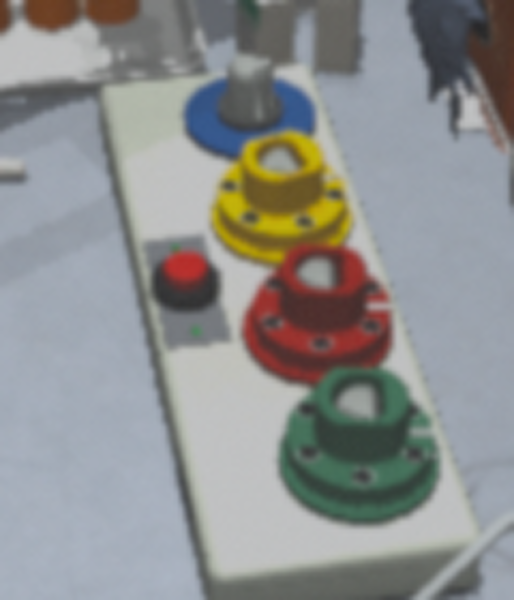

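View pics/e3.png

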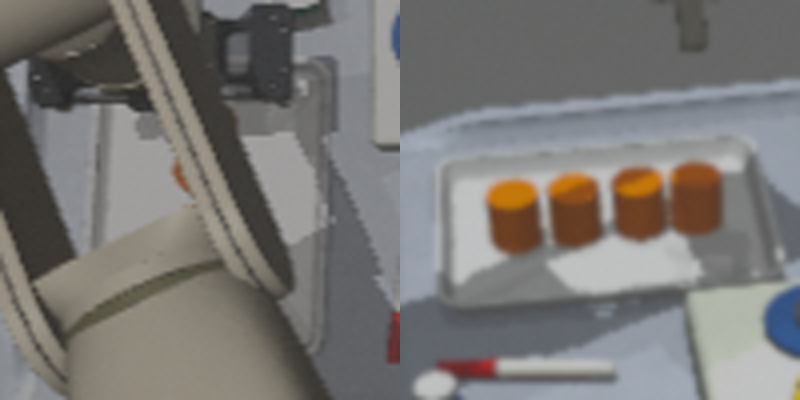

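All three rotors are home: their mids read about 0.083–0.088, the flats match and they sit level. The caps are in the tray and the bottle stands. Now the button, at (.553,-.028), top about .071.

```bash
python3 go.py .5535 -.0285 .12 180
```

```text
tilt: tool z xy [ 0.0379 -0.0001]
from [0.5533 0.3028 0.1578] az 179.85 q1 0.43 q6 -1.14 t 58.85 open 0.0006 F [ 0.5  0.8 -0.1] | delta [0.0004, -0.3313, 0.0379] spin -0.0027
```

```bash
python3 -m pendant '[{"delta_pos":[0,-0.331,0],"spin":0},{"delta_pos":[0,-0.331,0],"spin":0},{"delta_pos":[0,-0.331,0],"spin":0},{"delta_pos":[0,-0.331,0],"spin":0},{"delta_pos":[0,-0.331,0],"spin":0},{"delta_pos":[0,-0.331,0.01],"spin":0},{"delta_pos":[0,-0.331,0.03],"spin":0},{"delta_pos":[0.0005,-0.331,0.06],"spin":0},{"delta_pos":[0.001,-0.331,0.07],"spin":0},{"delta_pos":[0.001,-0.331,0.07],"spin":0}]' 1 20; python3 -m pendant '[{"delta_pos":[0,0,0.01],"spin":0},{"delta_pos":[0,0,0.02],"spin":0},{"delta_pos":[0,0,0.03],"spin":0},{"delta_pos":[0,0,0.03],"spin":0}]';python3 look.py .5525 -.0285 .07 f1 30;python3 go.py .5535 -.0285 .045 180
```

```text
t: 59.85
tool_pos: [0.5524, -0.0277, 0.0859]
orientation: [0.004, 3.108, 0.001]
force: [-0.1, -0.0, 0.1]
opening: 0.0003
t: 60.25
tool_pos: [0.5523, -0.0271, 0.0542]
orientation: [0.003, 3.11, 0.002]
force: [0.1, 0.4, -0.3]
opening: -0.0
top [257 185]
side [270 198]
tilt: tool z xy [0.0334 0.0008]
from [ 0.5532 -0.0274  0.0557] az 179.87 q1 -0.15 q6 -1.72 t 60.35 open 0.0005 F [-0.2  0.2 -0.3] | delta [0.0001, -0.0011, 0.0107] spin -0.0023
```

View pics/f1.png

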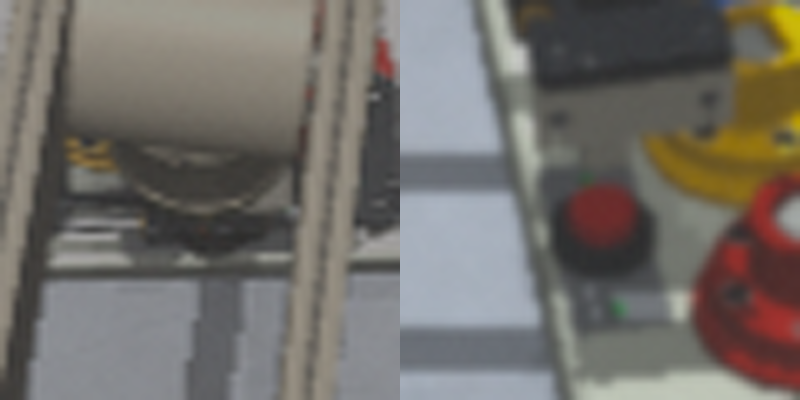

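```bash
python3 -m pendant '[{"delta_pos":[0,-0.001,0.004],"spin":0},{"delta_pos":[0,-0.001,0.008],"spin":0},{"delta_pos":[0,-0.001,0.011],"spin":0},{"delta_pos":[0,-0.001,0.011],"spin":0}]'; python3 -m pendant '[{"delta_pos":[0,0,0.002],"spin":0},{"delta_pos":[0,0,0.004],"spin":0},{"delta_pos":[0,0,0.004],"spin":0}]'; python3 -m pendant '[{"delta_pos":[0,0,0.002],"spin":0},{"delta_pos":[0,0,0.003],"spin":0},{"delta_pos":[0,0,0.003],"spin":0}]'
```

```text
t: 60.75
tool_pos: [0.5532, -0.0284, 0.0441]
orientation: [0.004, 3.109, 0.001]
force: [0.5, 0.0, -0.1]
opening: 0.0007
t: 61.05
tool_pos: [0.5531, -0.0283, 0.0397]
orientation: [0.004, 3.11, 0.002]
force: [-0.4, 1.0, 0.2]
opening: 0.0002
t: 61.35
tool_pos: [0.5533, -0.0284, 0.0368]
orientation: [0.004, 3.109, 0.001]
force: [0.1, 0.2, 1.3]
opening: 0.0001
```

Contact at about 0.037. Press on.

```bash
python3 -m pendant '[{"delta_pos":[0,0,0.002],"spin":0},{"delta_pos":[0,0,0.004],"spin":0},{"delta_pos":[0,0,0.004],"spin":0}]';  python3 -m pendant '[{"delta_pos":[0,0,0.0015],"spin":0},{"delta_pos":[0,0,0.003],"spin":0},{"delta_pos":[0,0,0.003],"spin":0},{"delta_pos":[0,0,0.003],"spin":0}]'
```

```text
t: 61.65
tool_pos: [0.5534, -0.0284, 0.0328]
orientation: [0.004, 3.109, 0.001]
force: [-1.5, -0.2, 5.0]
opening: 0.0001
t: 62.05
tool_pos: [0.5536, -0.0284, 0.0309]
orientation: [0.004, 3.109, 0.001]
force: [-7.0, 1.1, 13.9]
opening: 0.0003
```

```bash
python3 -m pendant '[{"delta_pos":[0,0,0.0015],"spin":0},{"delta_pos":[0,0,0.0015],"spin":0},{"delta_pos":[0,0,0.0015],"spin":0}]';  python3 look.py .5525 -.0285 .07 f2 30; python3 - <<'E'
from h import *
for n in('top','side'):
  c=cam(n)
  for m in robot.mark_of(n,'test_button_top')[:1]: print(n,round(m['score'],2),np.round(world(c,m['location']),4))
E
python3 -m pendant '[{"delta_pos":[0,0,-0.02],"spin":0},{"delta_pos":[0,0,-0.06],"spin":0},{"delta_pos":[0,0,-0.1],"spin":0},{"delta_pos":[0,0,-0.13],"spin":0},{"delta_pos":[0,0,-0.13],"spin":0},{"delta_pos":[0,0,-0.13],"spin":0}]'; python3 go.py .5535 .3 .16 180
```

```text
t: 62.35
tool_pos: [0.5536, -0.0284, 0.0309]
orientation: [0.003, 3.109, 0.001]
force: [-8.6, 1.7, 17.3]
opening: 0.0006
top [257 185]
side [270 198]
side 0.52 [ 0.5554 -0.0273  0.0644]
t: 63.25
tool_pos: [0.55, -0.0285, 0.1611]
orientation: [0.003, 3.108, 0.001]
force: [-0.5, -0.0, -0.3]
opening: 0.0006
tilt: tool z xy [0.0336 0.0006]
from [ 0.55   -0.0285  0.1611] az 179.87 q1 -0.15 q6 -1.72 t 63.25 open 0.0006 F [-0.5 -0.  -0.3] | delta [-0.0027, 0.3285, 0.0014] spin -0.0023
```

View pics/f2.png

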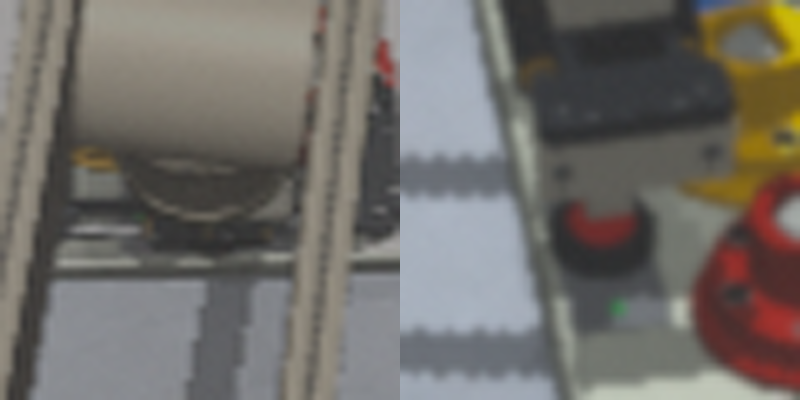

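The button is visibly sunk at side crop px (605,230), with a hard stop at 17 N and its mark at 0.064 against 0.071 before. I retreat and make the final check.

```bash
python3 -m pendant '[{"delta_pos":[0,0.33,0],"spin":0},{"delta_pos":[0,0.33,0],"spin":0},{"delta_pos":[0,0.33,0],"spin":0},{"delta_pos":[0,0.33,0],"spin":0},{"delta_pos":[0,0.33,0],"spin":0},{"delta_pos":[0,0.33,0],"spin":0},{"delta_pos":[0,0.33,0],"spin":0},{"delta_pos":[0,0.33,0],"spin":0},{"delta_pos":[0,0.33,0],"spin":0}]'; python3 - <<'E'
from h import *
c=cam('top');d=cam('side')
p=proj(c,[.58,-.03,.03]).astype(int);q=proj(d,[.6,-.03,.03]).astype(int)
A=cv2.resize(c['color'][p[1]-40:p[1]+40,p[0]-70:p[0]+70],(700,400),interpolation=cv2.INTER_CUBIC)
cv2.imwrite('pics/g1.png',A)
cv2.imwrite('pics/g2.png',cv2.resize(d['color'][80:380,130:390],(520,600),interpolation=cv2.INTER_CUBIC))
for n,cc in(('top',c),('side',d)):
  cam(n)
  for l in ['rotor_green_mid','rotor_yellow_mid','rotor_red_mid','test_button_top','saline_bottle_mid']:
    for m in robot.mark_of(n,l)[:1]: print(n,l,round(m['score'],2),np.round(world(cc,m['location']),4))
E
```

```text
t: 64.15
tool_pos: [0.5494, 0.3013, 0.1587]
orientation: [0.001, 3.111, -0.002]
force: [0.6, 0.4, -0.2]
opening: 0.0005
top rotor_green_mid 0.81 [ 0.6188 -0.1951  0.0862]
top rotor_yellow_mid 0.89 [0.6182 0.0232 0.0849]
top rotor_red_mid 0.6 [ 0.6226 -0.0811  0.0857]
top test_button_top 0.44 [ 0.553  -0.0298  0.0699]
top saline_bottle_mid 0.7 [ 0.5255 -0.3984  0.0608]
side rotor_green_mid 0.55 [ 0.6209 -0.1902  0.0839]
side rotor_yellow_mid 0.55 [0.6229 0.0254 0.089 ]
side rotor_red_mid 0.74 [ 0.6264 -0.0879  0.0889]
side test_button_top 0.66 [ 0.5554 -0.0304  0.0712]
side saline_bottle_mid 0.88 [ 0.528  -0.3986  0.0579]
```

View pics/g1.png

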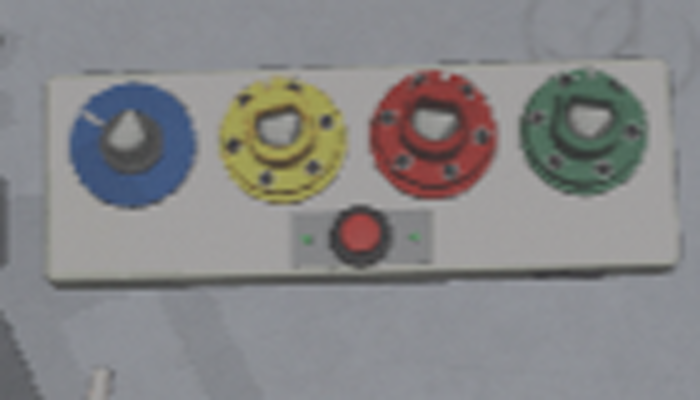

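View pics/g2.png

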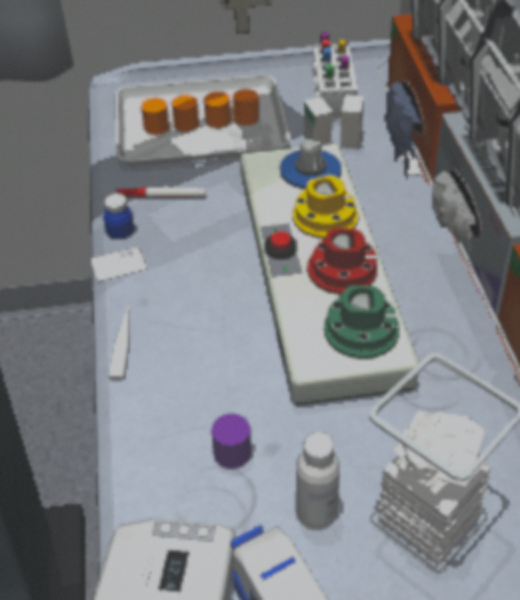

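The four caps are in the tray (px (150..250,110)). Yellow, red and green are home, the button is up at (281,240), and the bottle stands at (318,480). Handing in.

```bash
python3 -c "
from plant import robot
print(robot.close_job(), robot.read_state()['t'])"
```

```text
the job is handed in; nothing more can be done
the job is handed in; nothing more can be done
```

The mixer is ready and the job is handed in at about 64 s of the 210 s; it gave no verdict.

- **Caps:** all four orange caps stand in the white tray. Three cap grips missed (one on blue, one on yellow, one on red) and were repeated.
- **Rotors:** red, yellow and green sit on the heads of their own colour. They look level, with their mids about 21 mm above the shoulder and the flats matched. There was no blue rotor, so the blue head is bare.
- **Test button:** I pressed it to a hard stop, about 5.9 mm of travel from first contact and 17 N. Its top read 0.064 m when down and about 0.070 m after release.
- **Left alone:** the white bottle is standing and I did not touch the purple cup.

Some readings disagreed:
- **Fingertip height:** in the pictures the fingertips sit about 30–36 mm above the reported tool point. This explains two of the missed cap grips and a first miss on the red hub; the miss on blue was from lifting before the fingers had closed. I allowed for it from the red rotor on.
- **Tool tilt:** a tilt of about 0.035 rad built up in the tool. The rotors went onto the spindles with only light side force (5–6 N).
- **Side-camera angles:** the side camera's line angles for the heads read about 4–9° higher than the top camera's, because it also sees the wall of the disc. I used the top camera's values.
- **Rotor position marks:** the network's rotor marks differ by 3–7 mm between the two cameras, so they can't confirm the 5 mm limit on their own. That check rests on the seating height, the contact force and the pictures.

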